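# Clear the spent alarm batteries into the caddy and test the alarm

### The arm

A 6-joint arm with a two-finger parallel gripper is mounted at the origin on the work surface. World frame = base frame: x ahead of the robot, y to its left, z up, the work surface at z = 0. Lengths are in mm, angles in rad, forces in N, time in s.
With the tool pointing down it reaches from about 350 to 975 mm from the base axis. Payload 7.1 kg.
Tool frame: the origin (TCP) lies at the very end of the fingers, on their centre line; the grasp point (between the pads) lies 19 mm behind it (ctrl.tcp_to_grasp is the distance from the TCP to the grasp point, in mm); z points along the fingers, x is the direction in which the jaws open and shut, and the axes are right-handed (so a half turn about z gives the same grasp; the last joint's range is limited). The gripper opens to 88 mm and grips with 3 to 60 N. Pads are 20 mm wide; open, the fingers measure 115 mm over their backs; the gripper's body (75 mm by 178 mm) begins 61 mm behind the grasp point.
Start: joints at [-1.197, 0.423, 1.63, -0, 1.089, -0.019], TCP at [239.251, -577.377, 222.675] pointing down, gripper open.
Joint ranges: [-3, 3], [-0.9, 2.11], [0.09, 2.58], [-1.31, 4.45], [0.11, 2.69], [-2.54, 2.54]. Speed limits (rad/s): [2.39, 2.39, 3.01, 3.14, 3.14, 3.14].

### API

Orientations are given as a rotation vector (axis times angle).
In Python, from workcell import get_obs, viewer, ctrl, masks_of gives the robot as it stands. The module is installed in compiled form; this text tells all that it offers.
- The arm moves only by the shell command python3 -m inch 'ROWS'. ROWS is JSON, a list of rows, each an object of numbers: "tx", "ty", "tz": the shift along the tool's x, y, z in cm; "ax", "ay", "az": the turn, a rotation vector about the tool's x, y, z in degrees; "jaw": the opening, from 0 (shut) to 1 (fully open). In form: [{"tx": .., "ty": .., "tz": .., "ax": .., "ay": .., "az": .., "jaw": ..}, ...]. A call has 1 to 12 rows; each row shifts and turns the commanded pose from where the row before left it, along the tool's axes as they then stand; what a row does not reach is not made up. A row lasts 1/8 s, in which the tool goes at most 62.5 mm and 10.7 degrees, less where a joint would pass 70% of its speed; a pose out of reach is approached as far as the arm can. A call is refused whole if a number of a shift passes 6.25 or a number of a turn 10.7, either way. A call with a gripper value outside its range is refused whole. The fingers move at their own pace and stop on an object; the grip force is fixed at half the most. Time passes only in rows, so rows that do not move let the fingers close. It gives the time, the measured TCP pose, the force and the opening at its end, in the units of the state.
- get_obs(): the state, without advancing time (a new reading comes with each control period).
- viewer.get_image(name): name is "scene" or "top" or "wrist"; returns (picture, depth): 420x560x3 uint8, red, green, blue; 420x560 float32, mm along the optical axis (not along the pixel's ray), 0 where there is no reading.
- viewer.get_calibration(name): a dict with "fx", "fy", "cx", "cy" (pixels), "rvec" (rotation vector, rad) and "tvec" (3), from world to camera coordinates, as OpenCV has them. Camera axes: x right, y down, z forward; pixel columns grow to the right and rows downward; lengths in mm; the calibration is good to about 2 mm. A picture is of the moment at which its call begins: read the wrist's pose just before it. get_calibration takes no time and is no camera call; for the wrist camera it gives the pose at the moment of the call.
- ctrl.close_job(): hands the job in, once; it reports no verdict.
Trained networks look in the newest picture that a camera, given by its name, has taken for a name from the list of things; names that differ only in an ending like _2 or _b are one class to them, and where a whole thing is asked for, a point or a joint stands for the part that bears it (a point fixed in the world has none). Each returns a list of dicts, best first, with "score" (0 to 1); they miss things now and then, are a little off and sometimes report something else, mostly with a low value. They report only what shows in the picture. A call takes as long as a camera call. They do not tell look-alikes from the thing itself.
- masks_of(camera, thing): "pixels" (420x560 bool, what is visible of it) and "location" ([column, row] in pixels, amid what is visible of it).
The state is a dict: "t": time; "qpos": joint angles; "qvel": joint speeds; "joint_torque": joint torques, N m; "ee_pos": TCP position; "orientation": TCP orientation; "ft_force": force on the tool from outside, world axes, zero at the start; "moment": the same for the moment, N m; "width": finger opening in mm.
Only numpy, scipy, OpenCV 4.12 (cv2) and the standard library are available. Lean on these libraries where they do the work, as an engineer would, in place of code of your own. Each camera call takes 0.05 s, during which the arm holds its last target. There are 200 camera calls.

### The job

Finish the battery change on the mantel: first slide the caddy's pull-out tray fully home, then put every spent 9 V battery on the caddy's top deck and push it through the orange flap so that it drops into the tray below and the flap falls shut behind it. When all of them are in, press the blue test button on the carbon monoxide alarm fully down and let it come back up. Do not shift or knock over the egg ornaments, the vase or the key dish.

Things in the scene. Friction and masses are not known exactly. Their poses are not given: they have to be found in the camera images.
- battery1_centre (a point): Centre of a spent 9 V block battery, black with a copper-coloured end: a 48.5 x 26.5 x 17.5 mm block, 46 g, x along its 48.5 mm length (+x is the terminal end), y along the 26.5 mm width, z along the 17.5 mm thickness. Starts lying flat on the mantel, any yaw. Three or four of the five batteries are present; an absent one reads None from the start.
- battery2_centre (a point): Centre of a spent 9 V block battery, blue with an aluminium end: a 48.5 x 26.5 x 17.5 mm block, 46 g, x along its 48.5 mm length (+x is the terminal end), y along the 26.5 mm width, z along the 17.5 mm thickness. Starts lying flat on the mantel, any yaw. Three or four of the five batteries are present; an absent one reads None from the start.
- battery3_centre (a point): Centre of a spent 9 V block battery, red with an aluminium end: a 48.5 x 26.5 x 17.5 mm block, 46 g, x along its 48.5 mm length (+x is the terminal end), y along the 26.5 mm width, z along the 17.5 mm thickness. Starts lying flat on the mantel, any yaw. Three or four of the five batteries are present; an absent one reads None from the start.
- battery4_centre (a point): Centre of a spent 9 V block battery, green with a brass end: a 48.5 x 26.5 x 17.5 mm block, 46 g, x along its 48.5 mm length (+x is the terminal end), y along the 26.5 mm width, z along the 17.5 mm thickness. Starts lying flat on the mantel, any yaw. Three or four of the five batteries are present; an absent one reads None from the start.
- battery5_centre (a point): Centre of a spent 9 V block battery, grey with a yellow end: a 48.5 x 26.5 x 17.5 mm block, 46 g, x along its 48.5 mm length (+x is the terminal end), y along the 26.5 mm width, z along the 17.5 mm thickness. Starts lying flat on the mantel, any yaw. Three or four of the five batteries are present; an absent one reads None from the start.
- caddy: Fixed black plastic remote-control caddy, 225 mm deep (x = -110 to 115), 136 mm wide (y), 152 mm high. Origin on the mantel, on its mid-line, in the plane of the flap's outer face; x points from its front, which faces the robot (yaw up to 0.2 rad), into the caddy; z up. The deck is its front half (x below 0), a closed hood its back half, the tray slides beneath both.
- deck_centre (a point): Middle of the shallow open top compartment, a flat grey deck 105 mm above the mantel, from x = -110 to -8 mm in the caddy's frame, 124 mm wide between side lips 6 mm thick that rise 5 mm above it; no lip at its front. Axes as the caddy's.
- deck_edge (a point): Middle of the deck's far edge, 8 mm before the flap. What is pushed on through the flap tips over this edge, once more than half of it is past, and drops about 95 mm into the tray under the hood. The opening that the flap closes is 124 mm wide and 38 mm high above the deck.
- roof_centre (a point): Middle of the hood's roof, 152 mm above the mantel; the hood spans x = 0 to 115 mm in the caddy's frame and is closed but for the flap opening in its front. A remote (42 x 120 x 16 mm, fixed there) lies along y on the roof, from x = 61 to 103 mm, its top 168 mm above the mantel.
- flap (a joint): Orange flap, 116 mm wide, 35 mm tall, 4 mm thick, hinged along its top edge in the caddy's frame at x = 0, z = 143.5 mm; rad, 0 = hanging shut (its lower edge 1.5 mm above deck level), grows as its lower edge swings into the hood, up to 1.35; it cannot swing outward. Very light (30 g), falls shut by itself when nothing holds it.
- tray (a joint): Grey pull-out tray in the bottom of the caddy, running under deck and hood; m, 0 = fully home, grows as it is pulled out towards the front (-x of the caddy), up to 0.06. Starts 20 to 45 mm out. It slides with about 1.5 N of friction, stays where it is left and meets a stop when home.
- tray_front (a point): Centre of the tray's flat front face, which is 124 mm wide and spans z = 5 to 97 mm; this point is 60 mm above the mantel, moves with the tray, and when home lies at x = -112 mm in the caddy's frame. Push here, into the caddy, to close it.
- alarm: Fixed round white carbon monoxide alarm lying on its back, 110 mm diameter, 34 mm high; origin on the mantel under its centre. It stands to the left or to the right.
- test_button_top (a point): Centre of the top of the alarm's round blue push button (28 mm diameter, on a grey collar at the middle of the alarm's top), 56 mm above the mantel when released; moves with the button, pressed straight down.
- test_button (a joint): Travel of that button; m, 0 = released, 0.006 = fully down. Spring return, about 5 N to hold it fully down.
- egg1_centre (a point): Centre of a white porcelain egg ornament standing on a small flat foot, 46 mm diameter, 62 mm tall, loose; bystander.
- egg2_centre (a point): Centre of the second, identical egg ornament, loose; bystander, standing among the batteries.
- vase_centre (a point): Centre of a green glass bud vase, 60 mm diameter, 135 mm tall, loose; bystander.
- dish_centre (a point): Centre of an aluminium key dish, 110 mm diameter, 28 mm high, loose; bystander.
Not all that is in view belongs to the job. There is more than one size of the part that bears battery1_centre; the job needs the middle-sized. What is shaped like the part that bears battery4_centre but purple is not meant.

How it is judged:
By the outcome, as a careful person would: the job done as asked, in the order asked, and still so for the second after the job is handed in, with the robot touching nothing.
Of battery1, battery2, battery3, battery4, battery5 only 3 to 4 are there at a start; the rules pass over those that are not, and their reading is None.
At some moment in a run one of battery1, battery2, battery3, battery4, battery5 may be knocked a few centimetres aside while the robot is not near it.
Once in a run the grip may slacken for a moment while it holds something.
It also fails if it takes over 208 s, if anything falls off the work surface, if the arm or the gripper's body presses on something with over 40 N, if the wrist force passes 120 N, or if a joint passes its speed limit or range.

## Working session

There is one attempt and no reset: what is moved stays moved. The work goes in short steps, Python scripts to look and compute and a shell command to move; the robot and the scene stay as the last step left them, time stands still between calls to the robot, and variables do not carry over. Pictures are saved under pics/ and viewed, about 12 in all and at most 16, crops included, and the job is handed in when it is done.

```bash
mkdir -p pics
cat > h.py <<'E'
import numpy as np, cv2
from workcell import get_obs, viewer, ctrl, masks_of
from scipy.spatial.transform import Rotation as R
def save(name,f):
    im,d=viewer.get_image(name); cv2.imwrite('pics/'+f,im[:,:,::-1]); return im,d,viewer.get_calibration(name)
def world(d,c,mask=None):
    v,u=np.nonzero(mask if mask is not None else d>0); z=d[v,u]; k=z>0; u,v,z=u[k],v[k],z[k]
    p=np.stack([(u-c['cx'])*z/c['fx'],(v-c['cy'])*z/c['fy'],z],1)
    Rm=R.from_rotvec(np.ravel(c['rvec'])).as_matrix()
    return (p-np.ravel(c['tvec']))@Rm
def proj(P,c):
    Rm=R.from_rotvec(np.ravel(c['rvec'])).as_matrix(); p=np.atleast_2d(P)@Rm.T+np.ravel(c['tvec'])
    return np.stack([p[:,0]/p[:,2]*c['fx']+c['cx'],p[:,1]/p[:,2]*c['fy']+c['cy']],1)
def st():
    o=get_obs(); print('t',round(o['t'],2),'p',np.round(o['ee_pos'],1),'q',np.round(o['qpos'],2),'w',round(o['width'],1),'F',np.round(o['ft_force'],1)); 
    print('R',np.round(R.from_rotvec(o['orientation']).as_matrix(),3).tolist()); return o
E
cat > look.py <<'E'
from h import *
import sys
cam=sys.argv[1]
im,d,c=save(cam,sys.argv[2])
for n in sys.argv[3:]:
    for m in masks_of(cam,n)[:4]:
        if m['score']<.3: continue
        P=world(d,c,m['pixels'])
        if len(P)<5: continue
        top=P[P[:,2]>np.percentile(P[:,2],90)-6]
        (cx,cy),(w,h),a=cv2.minAreaRect(top[:,:2].astype(np.float32))
        if w<h: w,h=h,w; a+=90
        v,u=np.nonzero(m['pixels']); col=np.median(im[v,u],0)
        print(n,round(m['score'],2),np.round(m['location']),'rect c',round(cx),round(cy),'wh',round(w),round(h),'long yaw',round((a+90)%180-90),'z',np.round(np.percentile(P[:,2],[5,95])),'col',col,'n',len(P))
st()
E
python3 look.py top pics0.png battery1_centre battery2_centre battery3_centre battery4_centre battery5_centre caddy tray_front alarm test_button_top egg1_centre vase_centre dish_centre flap; mv pics/pics0.png pics/top0.png
python3 -c "
from h import *
save('scene','scene0.png')"
```

```text
battery1_centre 0.64 [346. 197.] rect c 642 -210 wh 47 26 long yaw -28 z [ 6. 22.] col [44. 42. 39.] n 133
battery1_centre 0.59 [371. 171.] rect c 718 -287 wh 60 34 long yaw -76 z [ 9. 27.] col [45. 41. 40.] n 246
battery1_centre 0.38 [338. 170.] rect c 727 -197 wh 29 18 long yaw 28 z [ 5. 18.] col [63. 45. 41.] n 69
battery2_centre 0.51 [209. 202.] rect c 636 203 wh 43 25 long yaw -2 z [ 2. 23.] col [ 51.  74. 124.] n 135
battery4_centre 0.68 [202. 267.] rect c 440 214 wh 48 27 long yaw -54 z [ 0. 21.] col [ 81.  106.   62.5] n 180
battery4_centre 0.54 [137. 244.] rect c 508 410 wh 71 49 long yaw 6 z [17. 54.] col [154. 143. 134.] n 1161
battery4_centre 0.5 [230. 244.] rect c 504 143 wh 45 25 long yaw 44 z [12. 22.] col [89.5 52.  99. ] n 134
caddy 0.66 [283. 206.] rect c 694 -12 wh 120 44 long yaw -88 z [  8. 169.] col [74. 62. 59.] n 4530
caddy 0.56 [280. 201.] rect c 612 -18 wh 102 2 long yaw -88 z [110. 146.] col [78. 52. 40.] n 104
tray_front 0.67 [283. 245.] rect c 546 -20 wh 134 115 long yaw 2 z [ 3. 99.] col [88. 83. 79.] n 559
alarm 0.56 [141. 182.] rect c 685 392 wh 24 21 long yaw 45 z [ 27. 137.] col [53. 62. 49.] n 364
egg1_centre 0.71 [400. 188.] rect c 663 -384 wh 24 23 long yaw -13 z [ 7. 62.] col [137. 127. 119.] n 185
egg1_centre 0.49 [282. 204.] rect c 694 -12 wh 120 44 long yaw -88 z [  7. 169.] col [75. 64. 61.] n 4518
vase_centre 0.62 [140. 184.] rect c 683 393 wh 25 24 long yaw -42 z [ 19. 136.] col [54. 64. 50.] n 420
dish_centre 0.89 [414. 223.] rect c 545 -411 wh 107 106 long yaw -47 z [ 3. 29.] col [136. 126. 121.] n 1029
flap 0.72 [354. 226.] rect c 552 -238 wh 48 26 long yaw -72 z [ 5. 23.] col [142.  49.  45.] n 151
t 0.7 p [ 239.2 -577.4  222.7] q [-1.2   0.42  1.63  0.    1.09 -0.02] w 87.9 F [-0.1  0.5 -0.4]
R [[0.383, -0.924, 0.0], [-0.924, -0.383, 0.0], [-0.0, -0.0, -1.0]]
```

View pics/top0.png

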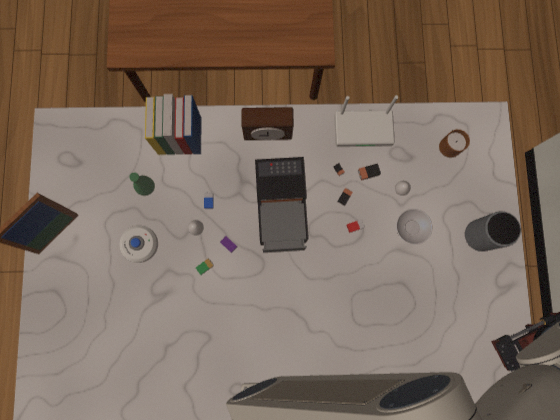

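View pics/scene0.png

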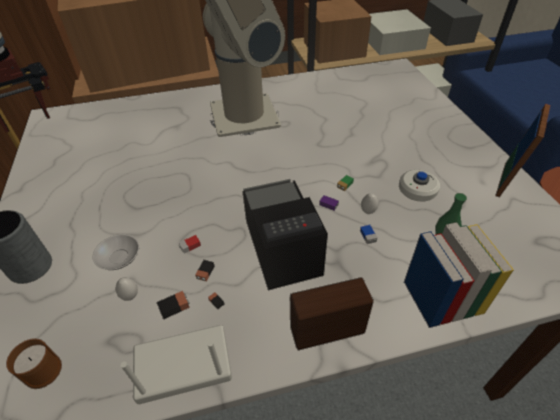

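The views show four real batteries: black-mid (345,197), blue (209,202), red (353,227) and green (204,267). The big and small black ones (370,171), (338,170) and the purple one (229,244) are decoys. The caddy is at the middle (283,205) with its tray out, and the alarm is at left (138,244).

```bash
cat > go.py <<'E'
# go.py x y z theta(deg, tool-x direction): turn first, then shift in the turned frame
from h import *
import sys
def go(x,y,z,th):
    o=get_obs(); M=R.from_rotvec(o['orientation']).as_matrix(); cur=np.degrees(np.arctan2(M[1,0],M[0,0]))
    d=(th-cur+180)%360-180; t=np.radians(th)
    X=np.array([np.cos(t),np.sin(t),0]);Y=np.array([np.sin(t),-np.cos(t),0])
    D=(np.array([x,y,z])-o['ee_pos'])/10
    print('target',x,y,z,th,': az',round(-d,1),' tx',round(D@X,2),'ty',round(D@Y,2),'tz',round(-D[2],2),'tilt',np.round(np.degrees(np.arccos(-M[2,2])),2))
if __name__=='__main__': go(*map(float,sys.argv[1:5])); st()
E
python3 - <<'E'
from h import *
im,d,c=viewer.get_image('top')+(viewer.get_calibration('top'),)
P=world(d,c)
def rect(lo,hi,x0,x1,y0,y1,n):
    q=P[(P[:,2]>lo)&(P[:,2]<hi)&(P[:,0]>x0)&(P[:,0]<x1)&(P[:,1]>y0)&(P[:,1]<y1)]
    if len(q)>4: print(n,len(q),np.round(np.median(q,0),1),cv2.minAreaRect(q[:,:2].astype(np.float32)))
rect(101,109,450,720,-110,80,'deck')
rect(149,156,500,760,-110,80,'roof')
rect(160,172,500,760,-110,80,'remote')
rect(90,101,420,560,-110,80,'trayfront')
rect(50,60,430,600,330,480,'button')
rect(30,40,430,600,330,480,'alarm')
rect(25,70,460,620,190,300,'egg2')
rect(-8,8,300,900,-600,600,'table')
E
python3 go.py 400 -18 150 -90
```

```text
deck 1440 [552.6 -18.4 105.2] ((548.0326538085938, -18.415504455566406), (135.99798583984375, 138.66586303710938), 4.863555431365967)
roof 1074 [649.8 -13.7 152. ] ((669.0730590820312, -13.051910400390625), (117.67024230957031, 135.8687286376953), 2.3155181407928467)
remote 633 [693.1 -12.5 167.5] ((672.6123046875, -13.05081558227539), (86.78379821777344, 120.17437744140625), 2.230517625808716)
trayfront 152 [484.4 -20.   98.6] ((519.3455810546875, -18.490249633789062), (80.64053344726562, 132.07965087890625), 1.9490859508514404)
button 76 [511.8 407.4  55.3] ((511.9003601074219, 404.1739196777344), (26.997465133666992, 34.035247802734375), 39.25564956665039)
alarm 687 [507.8 404.2  34. ] ((510.45465087890625, 406.09173583984375), (102.61127471923828, 101.5604476928711), 61.271480560302734)
egg2 185 [551.6 235.5  49.5] ((554.263427734375, 238.69229125976562), (42.27349090576172, 42.995880126953125), 60.87435531616211)
table 62636 [ 5.574e+02  3.460e+01 -1.000e-01] ((599.9996948242188, -0.00689697265625), (599.9719848632812, 1199.9835205078125), 0.0009794441284611821)
target 400.0 -18.0 150.0 -90.0 : az 22.5  tx -55.94 ty -16.07 tz 7.27 tilt 0.0
t 0.8 p [ 239.3 -577.4  222.7] q [-1.2   0.42  1.63  0.    1.09 -0.02] w 88.3 F [-0.3 -0.4  0.3]
R [[0.383, -0.924, 0.0], [-0.924, -0.383, -0.0], [0.0, -0.0, -1.0]]
```

```bash
python3 go.py 400 -24 150 -87.75|head -1; python3 -m inch '[{"az":10,"jaw":0},{"az":10.2,"jaw":0}]'; python3 go.py 400 -24 150 -87.75
```

```text
target 400.0 -24.0 150.0 -87.75 : az 20.3  tx -54.66 ty -18.23 tz 7.27 tilt 0.0
target 400.0 -24.0 150.0 -87.75 : az 20.3  tx -54.66 ty -18.23 tz 7.27 tilt 0.0
t 0.8 p [ 239.3 -577.4  222.7] q [-1.2   0.42  1.63  0.    1.09 -0.02] w 88.3 F [-0.3 -0.4  0.3]
R [[0.383, -0.924, 0.0], [-0.924, -0.383, -0.0], [0.0, -0.0, -1.0]]$[0]: bad value
```

```bash
python3 -m inch '[{"tx":0,"ty":0,"tz":0,"ax":0,"ay":0,"az":10,"jaw":0},{"tx":0,"ty":0,"tz":0,"ax":0,"ay":0,"az":10.2,"jaw":0}]'; python3 go.py 400 -24 150 -87.75
```

```text
t: 1.05
ee_pos: [239.2, -577.4, 222.7]
orientation: [2.259, -2.183, -0.0]
ft_force: [0.5, 0.3, -0.1]
width: 71.3
target 400.0 -24.0 150.0 -87.75 : az -0.3  tx -54.66 ty -18.24 tz 7.27 tilt 0.0
t 1.05 p [ 239.2 -577.4  222.7] q [-1.2   0.42  1.63 -0.    1.09  0.34] w 71.3 F [ 0.5  0.3 -0.1]
R [[0.034, -0.999, -0.0], [-0.999, -0.034, -0.0], [0.0, 0.0, -1.0]]
```

```bash
python3 -m inch '[{"tx":-5.4,"ty":-1.8,"tz":0.7,"ax":0,"ay":0,"az":-0.3,"jaw":0},{"tx":-5.4,"ty":-1.8,"tz":0.7,"ax":0,"ay":0,"az":0,"jaw":0},{"tx":-5.4,"ty":-1.8,"tz":0.7,"ax":0,"ay":0,"az":0,"jaw":0},{"tx":-5.4,"ty":-1.8,"tz":0.7,"ax":0,"ay":0,"az":0,"jaw":0},{"tx":-5.4,"ty":-1.8,"tz":0.7,"ax":0,"ay":0,"az":0,"jaw":0},{"tx":-5.4,"ty":-1.8,"tz":0.7,"ax":0,"ay":0,"az":0,"jaw":0},{"tx":-5.4,"ty":-1.8,"tz":0.7,"ax":0,"ay":0,"az":0,"jaw":0},{"tx":-5.4,"ty":-1.8,"tz":0.7,"ax":0,"ay":0,"az":0,"jaw":0},{"tx":-5.4,"ty":-1.8,"tz":0.7,"ax":0,"ay":0,"az":0,"jaw":0},{"tx":-5.4,"ty":-1.8,"tz":0.7,"ax":0,"ay":0,"az":0,"jaw":0},{"tx":0,"ty":0,"tz":0,"ax":0,"ay":0,"az":0,"jaw":0}]'; python3 go.py 400 -24 50 -87.75
```

```text
t: 2.42
ee_pos: [395.4, -26.7, 152.5]
orientation: [-2.278, 2.163, 0.0]
ft_force: [-0.1, -0.2, 0.2]
width: 0.2
target 400.0 -24.0 50.0 -87.75 : az 0.7  tx -0.25 ty -0.47 tz 10.25 tilt 0.02
t 2.42 p [395.4 -26.7 152.5] q [-0.1   0.2   2.17  0.    0.77  1.42] w 0.2 F [-0.1 -0.2  0.2]
R [[0.052, -0.999, 0.0], [-0.999, -0.052, 0.0], [-0.0, -0.0, -1.0]]
```

```bash
python3 -m inch '[{"tx":-0.25,"ty":0,"tz":5,"ax":0,"ay":0,"az":0.7,"jaw":0},{"tx":0,"ty":0,"tz":5,"ax":0,"ay":0,"az":0,"jaw":0},{"tx":0,"ty":-2,"tz":0,"ax":0,"ay":0,"az":0,"jaw":0},{"tx":0,"ty":-2,"tz":0,"ax":0,"ay":0,"az":0,"jaw":0},{"tx":0,"ty":-1,"tz":0,"ax":0,"ay":0,"az":0,"jaw":0},{"tx":0,"ty":-1,"tz":0,"ax":0,"ay":0,"az":0,"jaw":0},{"tx":0,"ty":-1,"tz":0,"ax":0,"ay":0,"az":0,"jaw":0},{"tx":0,"ty":-1,"tz":0,"ax":0,"ay":0,"az":0,"jaw":0},{"tx":0,"ty":-0.7,"tz":0,"ax":0,"ay":0,"az":0,"jaw":0},{"tx":0,"ty":0,"tz":0,"ax":0,"ay":0,"az":0,"jaw":0}]'
```

```text
t: 3.68
ee_pos: [482.2, -24.4, 52.7]
orientation: [-2.258, 2.184, -0.001]
ft_force: [0.8, -0.0, 0.3]
width: 0.3
```

```bash
python3 -m inch '[{"tx":0,"ty":-0.3,"tz":0,"ax":0,"ay":0,"az":0,"jaw":0},{"tx":0,"ty":0,"tz":0,"ax":0,"ay":0,"az":0,"jaw":0}]'
```

```text
t: 3.92
ee_pos: [484.6, -24.3, 52.6]
orientation: [-2.258, 2.184, 0.0]
ft_force: [-0.2, 0.0, -1.0]
width: 0.2
```

```bash
for i in 1 2; do python3 -m inch '[{"tx":0,"ty":-0.3,"tz":0,"ax":0,"ay":0,"az":0,"jaw":0},{"tx":0,"ty":0,"tz":0,"ax":0,"ay":0,"az":0,"jaw":0}]' | egrep 'ee_|ft'; done
```

```text
ee_pos: [487.8, -24.2, 52.7]
ft_force: [-0.7, 1.1, 0.0]
ee_pos: [491.0, -24.1, 52.7]
ft_force: [-0.5, 0.1, -0.6]
```

```bash
for i in 1 2; do python3 -m inch '[{"tx":0,"ty":-0.2,"tz":0,"ax":0,"ay":0,"az":0,"jaw":0},{"tx":0,"ty":0,"tz":0,"ax":0,"ay":0,"az":0,"jaw":0}]' | egrep 'ee_|ft'; done
```

```text
ee_pos: [491.5, -24.1, 52.6]
ft_force: [-4.5, -0.8, 4.2]
ee_pos: [491.5, -24.0, 52.4]
ft_force: [-11.0, -1.5, 9.4]
```

```bash
python3 -m inch '[{"tx":0,"ty":3,"tz":0,"ax":0,"ay":0,"az":0,"jaw":1},{"tx":0,"ty":0,"tz":-5,"ax":0,"ay":0,"az":-10.6,"jaw":1},{"tx":0,"ty":0,"tz":-5,"ax":0,"ay":0,"az":-10.6,"jaw":1},{"tx":0,"ty":0,"tz":-5,"ax":0,"ay":0,"az":-10.6,"jaw":1},{"tx":0,"ty":0,"tz":0,"ax":0,"ay":0,"az":-10.6,"jaw":1},{"tx":0,"ty":0,"tz":0,"ax":0,"ay":0,"az":-10.6,"jaw":1},{"tx":0,"ty":0,"tz":0,"ax":0,"ay":0,"az":-10.6,"jaw":1},{"tx":0,"ty":0,"tz":0,"ax":0,"ay":0,"az":-10.6,"jaw":1},{"tx":0,"ty":0,"tz":0,"ax":0,"ay":0,"az":-10.6,"jaw":1},{"tx":0,"ty":0,"tz":0,"ax":0,"ay":0,"az":-10.6,"jaw":1},{"tx":0,"ty":0,"tz":0,"ax":0,"ay":0,"az":-10.6,"jaw":1}]'|head -2; python3 go.py 520 -238 160 18; python3 look.py top top1.png battery3_centre flap tray_front|head -6
```

```text
t: 6.3
ee_pos: [465.3, -25.1, 202.9]
target 520.0 -238.0 160.0 18.0 : az 0.3  tx -1.37 ty 21.94 tz 4.29 tilt 0.08
t 6.3 p [465.3 -25.1 202.9] q [-0.08  0.22  1.99  0.    0.93 -0.4 ] w 87.9 F [ 0.2 -0.8  0.4]
R [[0.95, 0.313, 0.001], [0.313, -0.95, -0.0], [0.001, 0.001, -1.0]]
battery3_centre 0.53 [355. 226.] rect c 552 -237 wh 43 25 long yaw -74 z [11. 22.] col [145.  47.  44.] n 122
flap 0.57 [286. 201.] rect c 613 -22 wh 99 4 long yaw -88 z [ 12. 150.] col [78. 54. 42.] n 130
flap 0.37 [136. 243.] rect c 510 399 wh 78 59 long yaw -13 z [22. 53.] col [157. 147. 138.] n 1139
tray_front 0.42 [286. 204.] rect c 628 -18 wh 100 8 long yaw -87 z [ 1. 11.] col [90. 85. 80.] n 55
t 6.5 p [465.  -25.  202.8] q [-0.08  0.22  1.99  0.    0.94 -0.39] w 87.9 F [ 0.2 -0.7  0.4]
R [[0.953, 0.304, 0.001], [0.304, -0.953, -0.0], [0.001, 0.0, -1.0]]
```

```bash
python3 -m inch '[{"tx":0.4,"ty":5.7,"tz":1,"ax":0,"ay":0,"az":0,"jaw":1},{"tx":0.4,"ty":5.7,"tz":1,"ax":0,"ay":0,"az":0,"jaw":1},{"tx":0.4,"ty":5.7,"tz":1,"ax":0,"ay":0,"az":0,"jaw":1},{"tx":0.5,"ty":5.7,"tz":1.3,"ax":0,"ay":0,"az":0,"jaw":1},{"tx":0,"ty":0,"tz":0,"ax":0,"ay":0,"az":0,"jaw":1},{"tx":0,"ty":0,"tz":0,"ax":0,"ay":0,"az":0,"jaw":1}]'|head -2;  python3 look.py wrist w1.png battery3_centre; python3 go.py 552 -237 2 18|head -1
```

```text
t: 7.25
ee_pos: [550.4, -236.4, 159.3]
battery3_centre 0.6 [284. 208.] rect c 554 -239 wh 47 26 long yaw -72 z [15. 19.] col [106.  22.  20.] n 1310
t 7.35 p [ 550.5 -235.6  159.9] q [-0.42  0.46  1.73  0.    0.95 -0.74] w 88.2 F [-0.   0.1  0.7]
R [[0.952, 0.307, -0.0], [0.307, -0.952, 0.0], [-0.0, -0.0, -1.0]]
target 552.0 -237.0 2.0 18.0 : az -0.1  tx 0.1 ty 0.18 tz 15.79 tilt 0.02
```

View pics/w1.png

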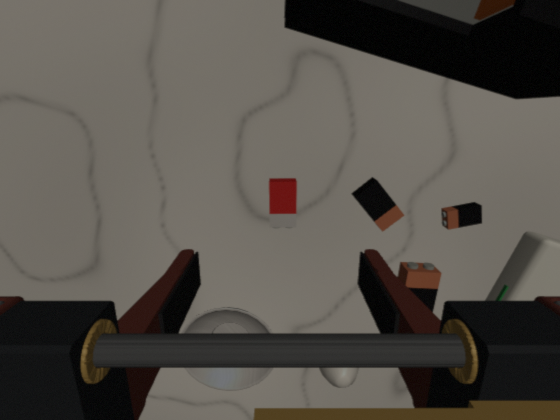

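Wrist view: red battery at (283,203), black-mid at (377,203); both match the top-camera positions. Descend and grasp.

```bash
python3 -m inch '[{"tx":0.2,"ty":0.37,"tz":5,"ax":0,"ay":0,"az":0,"jaw":1},{"tx":0,"ty":0,"tz":5,"ax":0,"ay":0,"az":0,"jaw":1},{"tx":0,"ty":0,"tz":3,"ax":0,"ay":0,"az":0,"jaw":1},{"tx":0,"ty":0,"tz":2.75,"ax":0,"ay":0,"az":0,"jaw":1},{"tx":0,"ty":0,"tz":0,"ax":0,"ay":0,"az":0,"jaw":0},{"tx":0,"ty":0,"tz":0,"ax":0,"ay":0,"az":0,"jaw":0},{"tx":0,"ty":0,"tz":0,"ax":0,"ay":0,"az":0,"jaw":0},{"tx":0,"ty":0,"tz":0,"ax":0,"ay":0,"az":0,"jaw":0}]'; python3 -m inch '[{"tx":0,"ty":0,"tz":-5,"ax":0,"ay":0,"az":0,"jaw":0},{"tx":0,"ty":0,"tz":-5,"ax":0,"ay":0,"az":0,"jaw":0},{"tx":0,"ty":0,"tz":-5,"ax":0,"ay":0,"az":0,"jaw":0},{"tx":0,"ty":0,"tz":0,"ax":0,"ay":0,"az":0,"jaw":0}]'
```

```text
t: 8.35
ee_pos: [554.1, -239.5, 2.7]
orientation: [3.103, 0.489, 0.001]
ft_force: [-0.2, -0.2, 0.4]
width: 51.3
t: 8.85
ee_pos: [556.5, -240.8, 156.8]
orientation: [3.099, 0.488, 0.011]
ft_force: [0.1, 0.2, -0.7]
width: 11.2
```

The jaws hadn't closed yet when it lifted; they take longer. Reopen, look again, and wait longer this time.

```bash
python3 -m inch '[{"tx":0,"ty":0,"tz":0,"ax":0,"ay":0,"az":0,"jaw":1},{"tx":0,"ty":0,"tz":0,"ax":0,"ay":0,"az":0,"jaw":1},{"tx":0,"ty":0,"tz":0,"ax":0,"ay":0,"az":0,"jaw":1},{"tx":0,"ty":0,"tz":0,"ax":0,"ay":0,"az":0,"jaw":1},{"tx":0,"ty":0,"tz":0,"ax":0,"ay":0,"az":0,"jaw":1},{"tx":0,"ty":0,"tz":0,"ax":0,"ay":0,"az":0,"jaw":1},{"tx":0,"ty":0,"tz":0,"ax":0,"ay":0,"az":0,"jaw":1},{"tx":0,"ty":0,"tz":0,"ax":0,"ay":0,"az":0,"jaw":1}]'|tail -1; python3 look.py wrist w2.png battery3_centre; python3 go.py 554 -239 2 18|head -1
```

```text
width: 86.1
battery3_centre 0.96 [280. 203.] rect c 554 -241 wh 49 26 long yaw -72 z [13. 18.] col [106.  22.  20.] n 1418
t 9.95 p [ 554.  -239.6  152.2] q [-0.43  0.48  1.73  0.    0.93 -0.74] w 87.8 F [ 0.1  0.8 -0.7]
R [[0.952, 0.307, 0.0], [0.307, -0.952, -0.0], [0.0, 0.0, -1.0]]
target 554.0 -239.0 2.0 18.0 : az -0.1  tx 0.02 ty -0.06 tz 15.02 tilt 0.0
```

```bash
python3 -m inch '[{"tx":0,"ty":0.1,"tz":5,"ax":0,"ay":0,"az":0,"jaw":0.5},{"tx":0,"ty":0,"tz":5,"ax":0,"ay":0,"az":0,"jaw":0.5},{"tx":0,"ty":0,"tz":3,"ax":0,"ay":0,"az":0,"jaw":0.5},{"tx":0,"ty":0,"tz":2,"ax":0,"ay":0,"az":0,"jaw":0.5},{"tx":0,"ty":0,"tz":0,"ax":0,"ay":0,"az":0,"jaw":0},{"tx":0,"ty":0,"tz":0,"ax":0,"ay":0,"az":0,"jaw":0},{"tx":0,"ty":0,"tz":0,"ax":0,"ay":0,"az":0,"jaw":0},{"tx":0,"ty":0,"tz":0,"ax":0,"ay":0,"az":0,"jaw":0},{"tx":0,"ty":0,"tz":0,"ax":0,"ay":0,"az":0,"jaw":0},{"tx":0,"ty":0,"tz":0,"ax":0,"ay":0,"az":0,"jaw":0}]'; python3 -m inch '[{"tx":0,"ty":0,"tz":-5,"ax":0,"ay":0,"az":0,"jaw":0},{"tx":0,"ty":0,"tz":-5,"ax":0,"ay":0,"az":0,"jaw":0},{"tx":0,"ty":0,"tz":-5,"ax":0,"ay":0,"az":0,"jaw":0},{"tx":0,"ty":0,"tz":-5,"ax":0,"ay":0,"az":0,"jaw":0},{"tx":0,"ty":0,"tz":0,"ax":0,"ay":0,"az":0,"jaw":0}]'
```

```text
t: 11.2
ee_pos: [554.6, -240.8, 2.7]
orientation: [3.103, 0.489, 0.001]
ft_force: [-0.3, 0.7, 5.2]
width: 26.2
t: 11.82
ee_pos: [556.5, -241.6, 206.4]
orientation: [3.099, 0.488, 0.01]
ft_force: [0.3, 0.2, -0.6]
width: 26.1
```

```bash
python3 -m inch '[{"tx":0,"ty":0,"tz":0,"ax":0,"ay":0,"az":-10.6,"jaw":0},{"tx":0,"ty":0,"tz":0,"ax":0,"ay":0,"az":-10.6,"jaw":0},{"tx":0,"ty":0,"tz":0,"ax":0,"ay":0,"az":-10.6,"jaw":0},{"tx":0,"ty":0,"tz":0,"ax":0,"ay":0,"az":-10.6,"jaw":0},{"tx":0,"ty":0,"tz":0,"ax":0,"ay":0,"az":-10.6,"jaw":0},{"tx":0,"ty":0,"tz":0,"ax":0,"ay":0,"az":-10.6,"jaw":0},{"tx":0,"ty":0,"tz":0,"ax":0,"ay":0,"az":-10.6,"jaw":0},{"tx":0,"ty":0,"tz":0,"ax":0,"ay":0,"az":0,"jaw":0}]'; python3 go.py 557 -40 106.5 92.25
```

```text
t: 12.82
ee_pos: [553.4, -240.2, 200.6]
orientation: [-2.18, -2.258, 0.001]
ft_force: [-0.5, -0.3, 0.2]
width: 26.3
target 557.0 -40.0 106.5 92.25 : az -0.2  tx 19.99 ty 1.14 tz 9.41 tilt 0.15
t 12.82 p [ 553.4 -240.2  200.6] q [-0.43  0.42  1.7  -0.    1.03 -2.04] w 26.3 F [-0.5 -0.3  0.2]
R [[-0.035, 0.999, -0.002], [0.999, 0.035, 0.001], [0.001, -0.002, -1.0]]
```

```bash
python3 -m inch '[{"tx":5,"ty":0.3,"tz":0,"ax":0,"ay":0,"az":0,"jaw":0},{"tx":5,"ty":0.3,"tz":0,"ax":0,"ay":0,"az":0,"jaw":0},{"tx":5,"ty":0.3,"tz":0,"ax":0,"ay":0,"az":0,"jaw":0},{"tx":5,"ty":0.2,"tz":0,"ax":0,"ay":0,"az":0,"jaw":0},{"tx":0,"ty":0,"tz":4,"ax":0,"ay":0,"az":0,"jaw":0},{"tx":0,"ty":0,"tz":4,"ax":0,"ay":0,"az":0,"jaw":0},{"tx":0,"ty":0,"tz":1,"ax":0,"ay":0,"az":0,"jaw":0},{"tx":0,"ty":0,"tz":0,"ax":0,"ay":0,"az":0,"jaw":0},{"tx":0,"ty":0,"tz":0,"ax":0,"ay":0,"az":0,"jaw":0}]'
```

```text
t: 13.95
ee_pos: [558.9, -40.6, 113.4]
orientation: [2.181, 2.259, 0.002]
ft_force: [0.2, 0.1, -1.2]
width: 26.2
```

```bash
python3 -m inch '[{"tx":0,"ty":0,"tz":0.5,"ax":0,"ay":0,"az":0,"jaw":0},{"tx":0,"ty":0,"tz":0,"ax":0,"ay":0,"az":0,"jaw":0}]'; python3 -m inch '[{"tx":0,"ty":0,"tz":0,"ax":0,"ay":0,"az":0,"jaw":0.45},{"tx":0,"ty":0,"tz":0,"ax":0,"ay":0,"az":0,"jaw":0.45},{"tx":0,"ty":0,"tz":0,"ax":0,"ay":0,"az":0,"jaw":0.45},{"tx":0,"ty":0,"tz":0,"ax":0,"ay":0,"az":0,"jaw":0.45},{"tx":0,"ty":0,"tz":0,"ax":0,"ay":0,"az":0,"jaw":0.45}]'; python3 -m inch '[{"tx":0,"ty":0,"tz":-5,"ax":0,"ay":0,"az":0,"jaw":0.45},{"tx":0,"ty":-5.5,"tz":0,"ax":0,"ay":0,"az":0,"jaw":0},{"tx":0,"ty":-1,"tz":0,"ax":0,"ay":0,"az":0,"jaw":0},{"tx":0,"ty":0,"tz":0,"ax":0,"ay":0,"az":0,"jaw":0}]';python3 go.py 495 -40 112 92.25|head -1; python3 look.py wrist w3.png battery3_centre
```

```text
t: 14.2
ee_pos: [558.3, -40.4, 107.7]
orientation: [2.18, 2.261, 0.001]
ft_force: [0.6, -0.8, 0.4]
width: 26.7
t: 14.82
ee_pos: [557.9, -40.3, 107.1]
orientation: [-2.18, -2.262, 0.0]
ft_force: [-0.0, -0.0, -0.2]
width: 39.7
t: 15.32
ee_pos: [493.0, -42.8, 157.4]
orientation: [2.18, 2.261, 0.001]
ft_force: [-0.3, -0.2, 0.7]
width: 12.9
target 495.0 -40.0 112.0 92.25 : az -0.2  tx 0.27 ty 0.21 tz 4.54 tilt 0.03
battery3_centre 0.72 [281. 313.] rect c 532 -42 wh 62 21 long yaw 1 z [108. 123.] col [123.  26.  24.] n 1278
t 15.43 p [494.3 -42.8 157.3] q [-0.11  0.33  1.96  0.    0.85 -1.72] w 5.1 F [0.6 0.  0.1]
R [[-0.037, 0.999, 0.001], [0.999, 0.037, -0.0], [-0.0, 0.001, -1.0]]
```

View pics/w3.png

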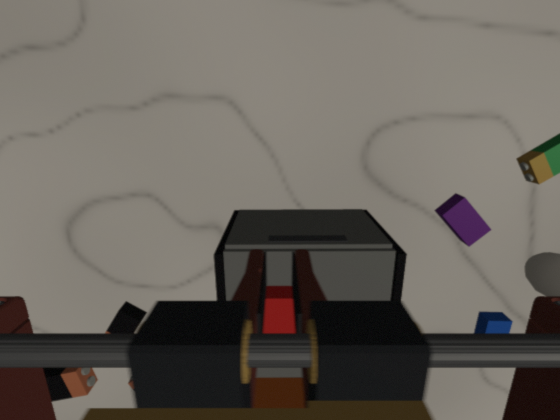

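The battery sits on the deck mid-left (280,310), with the closed fingers behind it. Lower and push through the flap.

```bash
python3 -m inch '[{"tx":0,"ty":0,"tz":4.5,"ax":0,"ay":0,"az":0,"jaw":0},{"tx":0,"ty":2,"tz":0,"ax":0,"ay":0,"az":0,"jaw":0},{"tx":0,"ty":2,"tz":0,"ax":0,"ay":0,"az":0,"jaw":0},{"tx":0,"ty":1.5,"tz":0,"ax":0,"ay":0,"az":0,"jaw":0},{"tx":0,"ty":1.5,"tz":0,"ax":0,"ay":0,"az":0,"jaw":0},{"tx":0,"ty":1.5,"tz":0,"ax":0,"ay":0,"az":0,"jaw":0},{"tx":0,"ty":1,"tz":0,"ax":0,"ay":0,"az":0,"jaw":0},{"tx":0,"ty":1,"tz":0,"ax":0,"ay":0,"az":0,"jaw":0},{"tx":0,"ty":0,"tz":0,"ax":0,"ay":0,"az":0,"jaw":0},{"tx":0,"ty":0,"tz":0,"ax":0,"ay":0,"az":0,"jaw":0}]'
```

```text
t: 16.68
ee_pos: [597.4, -38.9, 112.1]
orientation: [-2.18, -2.261, 0.001]
ft_force: [-0.3, -0.9, 0.6]
width: 0.4
```

```bash
python3 -m inch '[{"tx":0,"ty":-5,"tz":0,"ax":0,"ay":0,"az":0,"jaw":0},{"tx":0,"ty":-3,"tz":-3,"ax":0,"ay":0,"az":0,"jaw":0.5},{"tx":0,"ty":-3,"tz":-5,"ax":0,"ay":0,"az":0,"jaw":0.5},{"tx":0,"ty":-5,"tz":-2,"ax":0,"ay":0,"az":0,"jaw":0.5},{"tx":0,"ty":0,"tz":0,"ax":0,"ay":0,"az":0,"jaw":0.5}]'; python3 look.py wrist w4.png battery3_centre flap; python3 look.py top top2.png battery1_centre battery2_centre battery3_centre battery4_centre flap
python3 -c "
import cv2
a=cv2.imread('pics/w4.png');b=cv2.imread('pics/top2.png')[150:270,180:400];b=cv2.resize(b,(560,305));a=a[120:];cv2.imwrite('pics/c4.png',cv2.vconcat([a,b])[:600])"
```

```text
t: 17.3
ee_pos: [435.5, -44.7, 213.5]
orientation: [2.18, 2.261, 0.001]
ft_force: [0.2, 0.6, -0.1]
width: 36.9
flap 0.88 [289. 394.] rect c 518 -33 wh 202 91 long yaw 2 z [109. 139.] col [61. 30. 11.] n 2685
flap 0.74 [284. 308.] rect c 522 -57 wh 216 100 long yaw 13 z [  8. 133.] col [61. 33. 31.] n 12083
flap 0.63 [  5. 273.] rect c 552 -367 wh 65 18 long yaw -7 z [ 8. 28.] col [95. 91. 86.] n 630
t 17.45 p [438.6 -44.8 212.2] q [-0.13  0.16  2.03  0.    0.95 -1.74] w 43.6 F [ 0.3  0.  -0.4]
R [[-0.037, 0.999, 0.001], [0.999, 0.037, -0.0], [-0.0, 0.001, -1.0]]
battery1_centre 0.64 [346. 197.] rect c 643 -210 wh 47 24 long yaw -29 z [11. 21.] col [46. 42. 39.] n 129
battery1_centre 0.58 [338. 173.] rect c 728 -197 wh 33 20 long yaw 27 z [ 3. 17.] col [70. 57. 50.] n 76
battery1_centre 0.48 [371. 174.] rect c 718 -288 wh 61 35 long yaw -74 z [ 5. 27.] col [57. 47. 44.] n 265
battery4_centre 0.68 [411. 224.] rect c 545 -411 wh 107 103 long yaw -2 z [ 3. 28.] col [138. 127. 122.] n 971
battery4_centre 0.48 [203. 268.] rect c 439 214 wh 46 25 long yaw -54 z [13. 23.] col [ 60. 107.  63.] n 139
battery4_centre 0.48 [230. 244.] rect c 504 143 wh 45 25 long yaw 44 z [ 1. 22.] col [ 92.  54. 101.] n 155
t 17.75 p [438.3 -44.7 211.5] q [-0.13  0.17  2.03  0.    0.95 -1.74] w 44.0 F [-0.2 -0.   0.4]
R [[-0.037, 0.999, -0.001], [0.999, 0.037, 0.0], [0.0, -0.001, -1.0]]
```

View pics/c4.png

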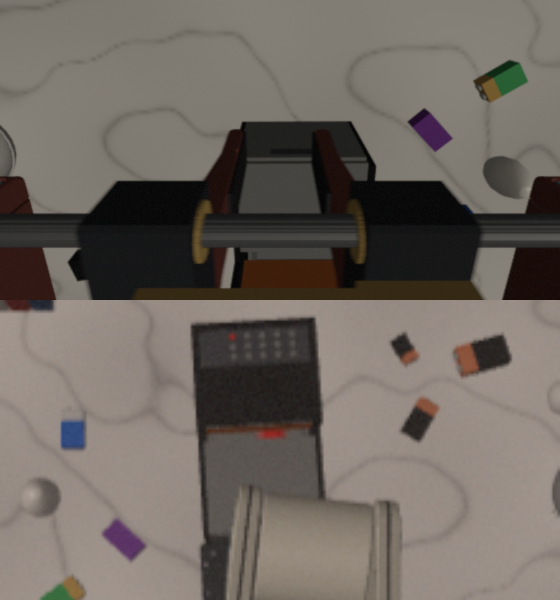

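A red sliver is still visible at the flap (crop 272,432): the battery has not dropped completely. Measure it.

Run:
```python
from h import *
im,d=viewer.get_image('top');c=viewer.get_calibration('top')
f=im.astype(int); m=(f[:,:,0]>90)&(f[:,:,1]<55)&(f[:,:,2]<55); m[:, :250]=0; m[:,320:]=0; m[:180]=0;m[240:]=0
v,u=np.nonzero(m); P=world(d,c,m)
e=np.array([.9992,.0393]);n=np.array([-.0393,.9992]);q=P[:,:2]-[611.5,-15.5]
print(np.round(np.c_[q@e,q@n,P[:,2]]).astype(int).tolist())
cv2.imwrite('pics/z.png',cv2.resize(im[180:235,245:330,::-1],None,fx=8,fy=8,interpolation=cv2.INTER_CUBIC))
```

```text
[[1, 27, 121], [0, 24, 125], [1, 52, 114], [0, 49, 120], [1, 46, 115], [1, 43, 113], [1, 41, 113], [1, 38, 112], [2, 35, 107], [1, 32, 107], [1, 29, 110], [1, 27, 107], [1, 24, 109], [15, 53, 31], [13, 50, 35], [13, 47, 36], [14, 44, 32], [13, 41, 34], [12, 38, 38], [13, 35, 31], [13, 32, 34], [13, 29, 32], [12, 26, 35], [12, 50, 28], [11, 47, 31], [11, 44, 33], [11, 41, 31], [9, 38, 37], [9, 35, 36], [10, 32, 29], [10, 29, 34], [9, 26, 33]]
```

View pics/z.png

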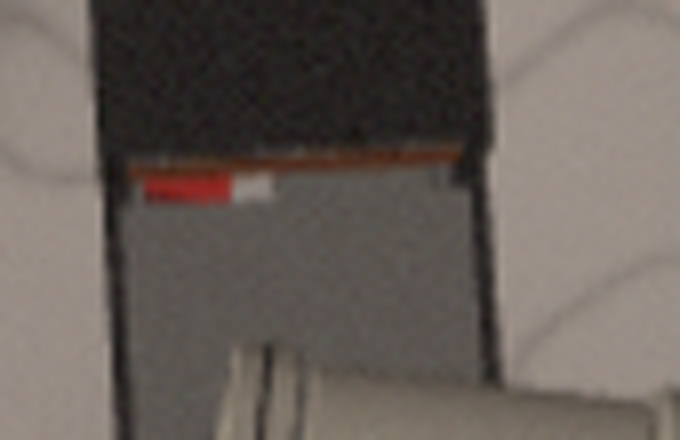

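The zoom shows the battery through the 8 mm gap between deck edge and flap. It lies in the tray at z≈33 and the flap is shut. Next is the middle black one.

```bash
python3 -m inch '[{"tx":0,"ty":0,"tz":0,"ax":0,"ay":0,"az":10,"jaw":1},{"tx":0,"ty":0,"tz":0,"ax":0,"ay":0,"az":10,"jaw":1},{"tx":0,"ty":0,"tz":0,"ax":0,"ay":0,"az":10,"jaw":1},{"tx":0,"ty":0,"tz":0,"ax":0,"ay":0,"az":0,"jaw":1}]' >/dev/null; python3 go.py 643 -210 160 62
```

```text
target 643.0 -210.0 160.0 62.0 : az 0.2  tx -4.97 ty 25.85 tz 5.2 tilt 0.02
t 18.3 p [438.1 -44.7 212. ] q [-0.13  0.16  2.03 -0.    0.95 -1.21] w 80.4 F [ 0.2 -0.7 -0.3]
R [[0.466, 0.885, -0.0], [0.885, -0.466, 0.0], [-0.0, -0.0, -1.0]]
```

```bash
python3 -m inch '[{"tx":-1,"ty":5.1,"tz":0,"ax":0,"ay":0,"az":0,"jaw":1},{"tx":-1,"ty":5.2,"tz":0,"ax":0,"ay":0,"az":0,"jaw":1},{"tx":-1,"ty":5.2,"tz":0,"ax":0,"ay":0,"az":0,"jaw":1},{"tx":-1,"ty":5.2,"tz":0,"ax":0,"ay":0,"az":0,"jaw":1},{"tx":-1,"ty":5.2,"tz":5.2,"ax":0,"ay":0,"az":0,"jaw":1},{"tx":0,"ty":0,"tz":0,"ax":0,"ay":0,"az":0,"jaw":1},{"tx":0,"ty":0,"tz":0,"ax":0,"ay":0,"az":0,"jaw":1}]'|head -2; python3 look.py wrist w5.png battery1_centre; python3 go.py 643 -210 3 62|head -1
```

```text
t: 19.18
ee_pos: [636.5, -204.6, 168.0]
battery1_centre 0.8 [276. 207.] rect c 647 -213 wh 49 26 long yaw -32 z [10. 20.] col [16. 15. 15.] n 1258
battery1_centre 0.72 [243. 297.] rect c 722 -290 wh 63 35 long yaw -75 z [ 4. 25.] col [19. 17. 17.] n 2132
battery1_centre 0.7 [499.  82.] rect c 623 -9 wh 91 18 long yaw 75 z [23. 36.] col [132.  37.  33.] n 865
battery1_centre 0.66 [324. 268.] rect c 732 -199 wh 36 20 long yaw 30 z [ 2. 15.] col [45. 36. 29.] n 703
t 19.27 p [ 637.  -204.4  170.1] q [-0.33  0.54  1.56  0.    1.03 -1.41] w 87.9 F [ 0.  -0.4  0.5]
R [[0.466, 0.885, 0.002], [0.885, -0.466, -0.001], [0.0, 0.002, -1.0]]
target 643.0 -210.0 3.0 62.0 : az 0.2  tx -0.22 ty 0.79 tz 16.71 tilt 0.1
```

```bash
python3 -m inch '[{"tx":0,"ty":0,"tz":0,"ax":0,"ay":0,"az":3,"jaw":0.6},{"tx":-0.2,"ty":1.15,"tz":4,"ax":0,"ay":0,"az":0,"jaw":0.6},{"tx":0,"ty":0,"tz":4,"ax":0,"ay":0,"az":0,"jaw":0.6},{"tx":0,"ty":0,"tz":4,"ax":0,"ay":0,"az":0,"jaw":0.6},{"tx":0,"ty":0,"tz":3,"ax":0,"ay":0,"az":0,"jaw":0.6},{"tx":0,"ty":0,"tz":1.4,"ax":0,"ay":0,"az":0,"jaw":0.6},{"tx":0,"ty":0,"tz":0,"ax":0,"ay":0,"az":0,"jaw":0.6}]'; python3 -m inch '[{"tx":0,"ty":0,"tz":0,"ax":0,"ay":0,"az":0,"jaw":0},{"tx":0,"ty":0,"tz":0,"ax":0,"ay":0,"az":0,"jaw":0},{"tx":0,"ty":0,"tz":0,"ax":0,"ay":0,"az":0,"jaw":0},{"tx":0,"ty":0,"tz":0,"ax":0,"ay":0,"az":0,"jaw":0},{"tx":0,"ty":0,"tz":0,"ax":0,"ay":0,"az":0,"jaw":0},{"tx":0,"ty":0,"tz":0,"ax":0,"ay":0,"az":0,"jaw":0},{"tx":0,"ty":0,"tz":0,"ax":0,"ay":0,"az":0,"jaw":0}]'
```

```text
t: 20.15
ee_pos: [646.0, -212.2, 5.2]
orientation: [2.732, 1.55, 0.001]
ft_force: [0.1, 0.2, 0.4]
width: 53.0
t: 21.02
ee_pos: [646.4, -212.6, 5.3]
orientation: [2.732, 1.549, 0.001]
ft_force: [-1.1, 1.1, 5.5]
width: 26.4
```

```bash
python3 -m inch '[{"tx":0,"ty":0,"tz":-5,"ax":0,"ay":0,"az":0,"jaw":0},{"tx":0,"ty":0,"tz":-5,"ax":0,"ay":0,"az":0,"jaw":0},{"tx":0,"ty":0,"tz":-5,"ax":0,"ay":0,"az":0,"jaw":0},{"tx":0,"ty":0,"tz":-6,"ax":0,"ay":0,"az":0,"jaw":0},{"tx":0,"ty":0,"tz":0,"ax":0,"ay":0,"az":-10.6,"jaw":0},{"tx":0,"ty":0,"tz":0,"ax":0,"ay":0,"az":-10.6,"jaw":0},{"tx":0,"ty":0,"tz":0,"ax":0,"ay":0,"az":-10.6,"jaw":0},{"tx":0,"ty":0,"tz":0,"ax":0,"ay":0,"az":-1.4,"jaw":0},{"tx":0,"ty":0,"tz":0,"ax":0,"ay":0,"az":0,"jaw":0}]'; python3 go.py 556 -3 111 92.25
```

```text
t: 22.15
ee_pos: [645.7, -212.5, 214.2]
orientation: [-2.179, -2.262, 0.0]
ft_force: [0.4, 0.2, -0.4]
width: 26.5
target 556.0 -3.0 111.0 92.25 : az -0.1  tx 21.28 ty -8.14 tz 10.32 tilt 0.02
t 22.15 p [ 645.7 -212.5  214.2] q [-0.34  0.51  1.51  0.    1.12 -1.94] w 26.5 F [ 0.4  0.2 -0.4]
R [[-0.037, 0.999, -0.0], [0.999, 0.037, 0.0], [0.0, -0.0, -1.0]]
```

```bash
python3 -m inch '[{"tx":4.2,"ty":-1.6,"tz":0,"ax":0,"ay":0,"az":0,"jaw":0},{"tx":4.2,"ty":-1.6,"tz":0,"ax":0,"ay":0,"az":0,"jaw":0},{"tx":4.3,"ty":-1.6,"tz":0,"ax":0,"ay":0,"az":0,"jaw":0},{"tx":4.3,"ty":-1.6,"tz":0,"ax":0,"ay":0,"az":0,"jaw":0},{"tx":4.3,"ty":-1.7,"tz":0,"ax":0,"ay":0,"az":0,"jaw":0},{"tx":0,"ty":0,"tz":4,"ax":0,"ay":0,"az":0,"jaw":0},{"tx":0,"ty":0,"tz":4,"ax":0,"ay":0,"az":0,"jaw":0},{"tx":0,"ty":0,"tz":1.3,"ax":0,"ay":0,"az":0,"jaw":0},{"tx":0,"ty":0,"tz":0,"ax":0,"ay":0,"az":0,"jaw":0},{"tx":0,"ty":0,"tz":0,"ax":0,"ay":0,"az":0,"jaw":0}]';python3 go.py 556 -3 111 92.25|head -1
```

```text
t: 23.4
ee_pos: [557.4, -3.1, 122.7]
orientation: [2.176, 2.264, 0.002]
ft_force: [-1.3, -0.0, 0.2]
width: 26.3
target 556.0 -3.0 111.0 92.25 : az 0.0  tx 0.02 ty -0.14 tz 1.17 tilt 0.12
```

Lower, release, retreat behind, then (as with red) lower and push.

```bash
python3 -m inch '[{"tx":0,"ty":0,"tz":1.1,"ax":0,"ay":0,"az":0,"jaw":0},{"tx":0,"ty":0,"tz":0,"ax":0,"ay":0,"az":0,"jaw":0},{"tx":0,"ty":0,"tz":0,"ax":0,"ay":0,"az":0,"jaw":0.45},{"tx":0,"ty":0,"tz":0,"ax":0,"ay":0,"az":0,"jaw":0.45},{"tx":0,"ty":0,"tz":0,"ax":0,"ay":0,"az":0,"jaw":0.45},{"tx":0,"ty":0,"tz":0,"ax":0,"ay":0,"az":0,"jaw":0.45},{"tx":0,"ty":0,"tz":0,"ax":0,"ay":0,"az":0,"jaw":0.45}]'; python3 -m inch '[{"tx":0,"ty":0,"tz":-5,"ax":0,"ay":0,"az":0,"jaw":0.45},{"tx":0,"ty":-5.5,"tz":0,"ax":0,"ay":0,"az":0,"jaw":0},{"tx":0,"ty":-1,"tz":0,"ax":0,"ay":0,"az":0,"jaw":0},{"tx":0,"ty":0,"tz":0,"ax":0,"ay":0,"az":0,"jaw":0},{"tx":0,"ty":0,"tz":0,"ax":0,"ay":0,"az":0,"jaw":0}]';python3 go.py 493 -5.5 112 92.25
```

```text
t: 24.28
ee_pos: [556.3, -2.9, 110.4]
orientation: [-2.176, -2.266, -0.0]
ft_force: [0.0, 0.3, 0.9]
width: 39.4
t: 24.9
ee_pos: [492.8, -5.5, 160.5]
orientation: [2.176, 2.265, 0.001]
ft_force: [0.7, 0.4, 0.5]
width: 3.1
target 493.0 -5.5 112.0 92.25 : az 0.1  tx 0.0 ty 0.02 tz 4.85 tilt 0.07
t 24.9 p [492.8  -5.5 160.5] q [-0.04  0.32  1.97 -0.    0.85 -1.65] w 3.1 F [0.7 0.4 0.5]
R [[-0.04, 0.999, 0.001], [0.999, 0.04, -0.0], [-0.0, 0.001, -1.0]]
```

```bash
python3 -m inch '[{"tx":0,"ty":0,"tz":4.8,"ax":0,"ay":0,"az":0,"jaw":0},{"tx":0,"ty":0,"tz":0,"ax":0,"ay":0,"az":0,"jaw":0}]'; python3 look.py wrist w6.png battery1_centre; python3 go.py 600 -2 112 92.25|head -1
```

```text
t: 25.15
ee_pos: [489.9, -5.4, 109.9]
orientation: [-2.173, -2.262, 0.006]
ft_force: [0.1, 0.1, -0.5]
width: 0.8
battery1_centre 0.59 [278. 390.] rect c 523 -5 wh 103 5 long yaw 2 z [123. 125.] col [18. 15. 14.] n 269
t 25.25 p [491.9  -5.5 112.5] q [-0.04  0.4   1.99 -0.    0.75 -1.65] w 0.4 F [ 0.   0.4 -0.2]
R [[-0.04, 0.999, -0.001], [0.999, 0.04, 0.0], [0.0, -0.001, -1.0]]
target 600.0 -2.0 112.0 92.25 : az 0.1  tx -0.07 ty 10.82 tz 0.05 tilt 0.06
```

```bash
python3 -m inch '[{"tx":0,"ty":2,"tz":0,"ax":0,"ay":0,"az":0,"jaw":0},{"tx":0,"ty":2,"tz":0,"ax":0,"ay":0,"az":0,"jaw":0},{"tx":0,"ty":1.5,"tz":0,"ax":0,"ay":0,"az":0,"jaw":0},{"tx":0,"ty":1.5,"tz":0,"ax":0,"ay":0,"az":0,"jaw":0},{"tx":0,"ty":1.5,"tz":0,"ax":0,"ay":0,"az":0,"jaw":0},{"tx":0,"ty":1.3,"tz":0,"ax":0,"ay":0,"az":0,"jaw":0},{"tx":0,"ty":1,"tz":0,"ax":0,"ay":0,"az":0,"jaw":0},{"tx":0,"ty":0,"tz":0,"ax":0,"ay":0,"az":0,"jaw":0},{"tx":0,"ty":0,"tz":0,"ax":0,"ay":0,"az":0,"jaw":0}]'; python3 -m inch '[{"tx":0,"ty":-5,"tz":0,"ax":0,"ay":0,"az":0,"jaw":0},{"tx":0,"ty":-3,"tz":-3,"ax":0,"ay":0,"az":0,"jaw":0.5},{"tx":0,"ty":-3,"tz":-5,"ax":0,"ay":0,"az":0,"jaw":0.5},{"tx":0,"ty":-5,"tz":-2,"ax":0,"ay":0,"az":0,"jaw":0.5},{"tx":0,"ty":0,"tz":0,"ax":0,"ay":0,"az":0,"jaw":0.5},{"tx":0,"ty":0,"tz":0,"ax":0,"ay":0,"az":0,"jaw":0.5}]'
python3 look.py top top3.png battery2_centre battery4_centre battery1_centre
cat > deck.py <<'E'
from h import *
im,d=viewer.get_image('top');c=viewer.get_calibration('top')
P=world(d,c,d>0); v,u=np.nonzero(d>0); e=np.array([.9992,.0393]);n=np.array([-.0393,.9992]);q=P[:,:2]-[611.5,-15.5]; a=q@e;b=q@n
k=(a>-100)&(a<-12)&(abs(b)<55)&(P[:,2]>108)&(P[:,2]<145); print('objects above deck px:',k.sum(), np.round([a[k].min(),a[k].max(),b[k].min(),b[k].max()]) if k.any() else '')
k=(a>-3)&(a<4)&(abs(b)<58)&(P[:,2]>105)&(P[:,2]<148); print('flap a-range',np.round(np.percentile(a[k],[5,50,95]),1),k.sum())
E
python3 deck.py
```

```text
t: 26.38
ee_pos: [598.8, -1.2, 112.1]
orientation: [-2.176, -2.265, 0.001]
ft_force: [0.0, 0.1, -1.0]
width: 0.7
t: 27.12
ee_pos: [439.9, -7.7, 212.6]
orientation: [2.176, 2.265, 0.001]
ft_force: [0.3, -0.3, 0.5]
width: 43.3
battery2_centre 0.57 [208. 202.] rect c 638 203 wh 46 25 long yaw 0 z [ 2. 22.] col [ 52.  75. 125.] n 148
battery4_centre 0.71 [230. 246.] rect c 505 144 wh 47 25 long yaw 44 z [11. 22.] col [ 91.   52.5 100. ] n 145
battery4_centre 0.7 [201. 267.] rect c 440 214 wh 46 26 long yaw -56 z [ 9. 22.] col [ 60. 107.  63.] n 145
battery1_centre 0.74 [371. 171.] rect c 718 -288 wh 61 35 long yaw -76 z [ 3. 28.] col [53. 45. 43.] n 260
battery1_centre 0.43 [334. 173.] rect c 727 -195 wh 31 17 long yaw 33 z [ 8. 18.] col [47. 42. 39.] n 59
t 27.32 p [439.9  -7.6 211.7] q [-0.04  0.16  2.03  0.    0.95 -1.66] w 43.6 F [-0.3 -0.5  0.8]
R [[-0.04, 0.999, -0.001], [0.999, 0.04, 0.0], [0.0, -0.001, -1.0]]
objects above deck px: 124 [-75. -12. -55.  54.]
flap a-range [-0.1  0.8  1.5] 117
```

```bash
python3 -c "
import cv2
b=cv2.imread('pics/top3.png')[150:255,245:330];cv2.imwrite('pics/c5.png',cv2.resize(b,None,fx=5,fy=5,interpolation=cv2.INTER_CUBIC))"
```

```text
(no output)
```

View pics/c5.png

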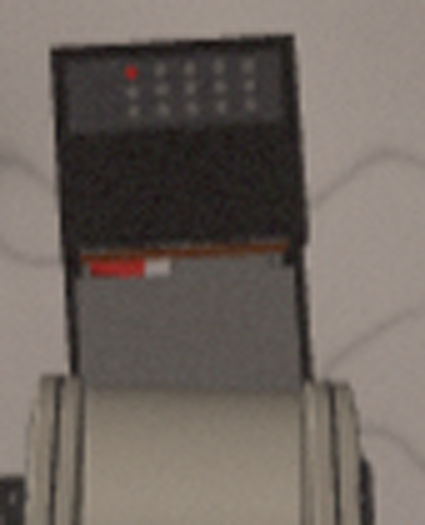

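The deck is empty and the flap is shut, with red visible in the tray through the gap. Next is blue.

```bash
python3 go.py 638 203 165 90;  python3 -m inch '[{"tx":4.1,"ty":4.2,"tz":0,"ax":0,"ay":0,"az":0,"jaw":1},{"tx":4.1,"ty":4.2,"tz":0,"ax":0,"ay":0,"az":0,"jaw":1},{"tx":4.1,"ty":4.2,"tz":0,"ax":0,"ay":0,"az":0,"jaw":1},{"tx":4.1,"ty":4.2,"tz":0,"ax":0,"ay":0,"az":0,"jaw":1},{"tx":3.9,"ty":4,"tz":2.3,"ax":0,"ay":0,"az":2.3,"jaw":1},{"tx":0,"ty":0,"tz":2.3,"ax":0,"ay":0,"az":0,"jaw":1},{"tx":0,"ty":0,"tz":0,"ax":0,"ay":0,"az":0,"jaw":1}]'|head -2; python3 look.py wrist w7.png battery2_centre; python3 go.py 638 203 3 90|head -1
```

```text
target 638.0 203.0 165.0 90.0 : az 2.3  tx 21.06 ty 19.82 tz 4.67 tilt 0.07
t 27.38 p [439.8  -7.6 211.7] q [-0.04  0.16  2.03  0.    0.95 -1.66] w 43.6 F [0.7 0.8 0.5]
R [[-0.04, 0.999, -0.001], [0.999, 0.04, 0.0], [0.0, -0.001, -1.0]]
t: 28.25
ee_pos: [637.6, 203.6, 163.0]
battery2_centre 0.7 [280.   6.] rect c 466 202 wh 8 3 long yaw 88 z [ 5. 17.] col [73. 57. 30.] n 48
battery2_centre 0.65 [276. 200.] rect c 642 201 wh 47 26 long yaw 0 z [10. 20.] col [ 27.  59. 109.] n 1335
battery2_centre 0.52 [541.  58.] rect c 515 404 wh 28 23 long yaw 9 z [48. 58.] col [ 35.  66. 113.] n 1322
battery2_centre 0.45 [316. 111.] rect c 558 237 wh 26 26 long yaw -29 z [39. 62.] col [101.  97.  89.] n 2139
t 28.35 p [638.9 203.3 166. ] q [ 0.29  0.55  1.56 -0.    1.03 -1.28] w 88.2 F [-0.6 -0.2  0.2]
R [[0.0, 1.0, -0.001], [1.0, -0.0, -0.0], [-0.0, -0.001, -1.0]]
target 638.0 203.0 3.0 90.0 : az -0.0  tx -0.03 ty -0.09 tz 16.3 tilt 0.07
```

```bash
python3 -m inch '[{"tx":-0.1,"ty":0.2,"tz":4,"ax":0,"ay":0,"az":0,"jaw":0.6},{"tx":0,"ty":0,"tz":4,"ax":0,"ay":0,"az":0,"jaw":0.6},{"tx":0,"ty":0,"tz":4,"ax":0,"ay":0,"az":0,"jaw":0.6},{"tx":0,"ty":0,"tz":3,"ax":0,"ay":0,"az":0,"jaw":0.6},{"tx":0,"ty":0,"tz":1.2,"ax":0,"ay":0,"az":0,"jaw":0.6},{"tx":0,"ty":0,"tz":0,"ax":0,"ay":0,"az":0,"jaw":0.6}]'; python3 -m inch '[{"tx":0,"ty":0,"tz":0,"ax":0,"ay":0,"az":0,"jaw":0},{"tx":0,"ty":0,"tz":0,"ax":0,"ay":0,"az":0,"jaw":0},{"tx":0,"ty":0,"tz":0,"ax":0,"ay":0,"az":0,"jaw":0},{"tx":0,"ty":0,"tz":0,"ax":0,"ay":0,"az":0,"jaw":0},{"tx":0,"ty":0,"tz":0,"ax":0,"ay":0,"az":0,"jaw":0},{"tx":0,"ty":0,"tz":0,"ax":0,"ay":0,"az":0,"jaw":0},{"tx":0,"ty":0,"tz":0,"ax":0,"ay":0,"az":0,"jaw":0}]'; python3 -m inch '[{"tx":0,"ty":0,"tz":-5,"ax":0,"ay":0,"az":0,"jaw":0},{"tx":0,"ty":0,"tz":-5,"ax":0,"ay":0,"az":0,"jaw":0},{"tx":0,"ty":0,"tz":-5,"ax":0,"ay":0,"az":0,"jaw":0},{"tx":0,"ty":0,"tz":-6,"ax":0,"ay":0,"az":-2.3,"jaw":0},{"tx":0,"ty":0,"tz":0,"ax":0,"ay":0,"az":0,"jaw":0},{"tx":0,"ty":0,"tz":0,"ax":0,"ay":0,"az":0,"jaw":0}]'; python3 go.py 557 -18 111 92.25
```

```text
t: 29.1
ee_pos: [641.4, 202.4, 4.9]
orientation: [2.222, 2.221, 0.0]
ft_force: [0.4, -0.2, 0.9]
width: 52.9
t: 29.98
ee_pos: [641.6, 202.8, 5.3]
orientation: [2.221, 2.221, 0.002]
ft_force: [-1.2, -0.5, 5.3]
width: 26.3
t: 30.72
ee_pos: [640.5, 202.4, 213.9]
orientation: [-2.176, -2.265, 0.001]
ft_force: [-0.5, -1.2, -0.4]
width: 26.0
target 557.0 -18.0 111.0 92.25 : az 0.0  tx -21.7 ty -9.21 tz 10.29 tilt 0.04
t 30.73 p [640.5 202.4 213.9] q [ 0.29  0.5   1.53  0.    1.12 -1.32] w 26.0 F [-0.5 -1.2 -0.4]
R [[-0.04, 0.999, -0.001], [0.999, 0.04, -0.0], [-0.0, -0.001, -1.0]]
```

```bash
python3 -m inch '[{"tx":-4.5,"ty":-1.8,"tz":0,"ax":0,"ay":0,"az":0,"jaw":0},{"tx":-4.5,"ty":-1.8,"tz":0,"ax":0,"ay":0,"az":0,"jaw":0},{"tx":-4.5,"ty":-1.9,"tz":0,"ax":0,"ay":0,"az":0,"jaw":0},{"tx":-4.5,"ty":-1.9,"tz":0,"ax":0,"ay":0,"az":0,"jaw":0},{"tx":-4.5,"ty":-1.8,"tz":0,"ax":0,"ay":0,"az":0,"jaw":0},{"tx":0,"ty":0,"tz":4,"ax":0,"ay":0,"az":0,"jaw":0},{"tx":0,"ty":0,"tz":4,"ax":0,"ay":0,"az":0,"jaw":0},{"tx":0,"ty":0,"tz":1.3,"ax":0,"ay":0,"az":0,"jaw":0},{"tx":0,"ty":0,"tz":0,"ax":0,"ay":0,"az":0,"jaw":0},{"tx":0,"ty":0,"tz":0,"ax":0,"ay":0,"az":0,"jaw":0}]';python3 go.py 556 -26 111 92.25|head -1
```

```text
t: 31.98
ee_pos: [559.0, -25.8, 122.3]
orientation: [2.175, 2.265, 0.001]
ft_force: [0.5, 0.0, 0.4]
width: 26.1
target 556.0 -26.0 111.0 92.25 : az 0.1  tx -0.01 ty -0.3 tz 1.13 tilt 0.08
```

```bash
python3 -m inch '[{"tx":0,"ty":-0.3,"tz":1.1,"ax":0,"ay":0,"az":0,"jaw":0},{"tx":0,"ty":0,"tz":0,"ax":0,"ay":0,"az":0,"jaw":0},{"tx":0,"ty":0,"tz":0,"ax":0,"ay":0,"az":0,"jaw":0.45},{"tx":0,"ty":0,"tz":0,"ax":0,"ay":0,"az":0,"jaw":0.45},{"tx":0,"ty":0,"tz":0,"ax":0,"ay":0,"az":0,"jaw":0.45},{"tx":0,"ty":0,"tz":0,"ax":0,"ay":0,"az":0,"jaw":0.45},{"tx":0,"ty":0,"tz":0,"ax":0,"ay":0,"az":0,"jaw":0.45}]'; python3 -m inch '[{"tx":0,"ty":0,"tz":-5,"ax":0,"ay":0,"az":0,"jaw":0.45},{"tx":0,"ty":-5.5,"tz":0,"ax":0,"ay":0,"az":0,"jaw":0},{"tx":0,"ty":-1,"tz":0,"ax":0,"ay":0,"az":0,"jaw":0},{"tx":0,"ty":0,"tz":0,"ax":0,"ay":0,"az":0,"jaw":0},{"tx":0,"ty":0,"tz":0,"ax":0,"ay":0,"az":0,"jaw":0},{"tx":0,"ty":0,"tz":4.8,"ax":0,"ay":0,"az":0,"jaw":0},{"tx":0,"ty":0,"tz":0,"ax":0,"ay":0,"az":0,"jaw":0},{"tx":0,"ty":0,"tz":0,"ax":0,"ay":0,"az":0,"jaw":0}]';python3 go.py 600 -25 112 92.25|head -1
```

```text
t: 32.85
ee_pos: [555.2, -26.0, 110.4]
orientation: [2.176, 2.266, 0.0]
ft_force: [0.2, 0.2, 1.0]
width: 39.1
t: 33.85
ee_pos: [491.1, -28.7, 112.9]
orientation: [-2.176, -2.266, 0.0]
ft_force: [0.8, 0.3, 0.5]
width: 0.4
target 600.0 -25.0 112.0 92.25 : az 0.1  tx -0.06 ty 10.9 tz 0.09 tilt 0.0
```

```bash
python3 -m inch '[{"tx":0,"ty":2,"tz":0,"ax":0,"ay":0,"az":0,"jaw":0},{"tx":0,"ty":2,"tz":0,"ax":0,"ay":0,"az":0,"jaw":0},{"tx":0,"ty":1.5,"tz":0,"ax":0,"ay":0,"az":0,"jaw":0},{"tx":0,"ty":1.5,"tz":0,"ax":0,"ay":0,"az":0,"jaw":0},{"tx":0,"ty":1.5,"tz":0,"ax":0,"ay":0,"az":0,"jaw":0},{"tx":0,"ty":1.3,"tz":0,"ax":0,"ay":0,"az":0,"jaw":0},{"tx":0,"ty":1,"tz":0,"ax":0,"ay":0,"az":0,"jaw":0},{"tx":0,"ty":0,"tz":0,"ax":0,"ay":0,"az":0,"jaw":0},{"tx":0,"ty":0,"tz":0,"ax":0,"ay":0,"az":0,"jaw":0}]'; python3 -m inch '[{"tx":0,"ty":-5,"tz":0,"ax":0,"ay":0,"az":0,"jaw":0},{"tx":0,"ty":-3,"tz":-3,"ax":0,"ay":0,"az":0,"jaw":0.5},{"tx":0,"ty":-3,"tz":-5,"ax":0,"ay":0,"az":0,"jaw":0.5},{"tx":0,"ty":-5,"tz":-2,"ax":0,"ay":0,"az":0,"jaw":0.5},{"tx":0,"ty":0,"tz":0,"ax":0,"ay":0,"az":0,"jaw":0.5},{"tx":0,"ty":0,"tz":0,"ax":0,"ay":0,"az":0,"jaw":0.5}]'
python3 look.py top top4.png battery2_centre battery4_centre; python3 -c "
import cv2
b=cv2.imread('pics/top4.png')[150:280,130:350];cv2.imwrite('pics/c6.png',cv2.resize(b,None,fx=3.5,fy=3.5,interpolation=cv2.INTER_CUBIC))"
```

```text
t: 34.98
ee_pos: [597.7, -24.3, 112.1]
orientation: [-2.176, -2.265, 0.001]
ft_force: [-0.1, 0.4, -0.3]
width: 0.7
t: 35.72
ee_pos: [438.8, -30.8, 212.6]
orientation: [2.176, 2.265, 0.001]
ft_force: [-0.1, 0.5, -1.5]
width: 43.4
battery4_centre 0.56 [203. 268.] rect c 440 214 wh 44 25 long yaw -56 z [12. 23.] col [ 60. 107.  63.] n 143
battery4_centre 0.42 [229. 245.] rect c 504 143 wh 46 25 long yaw 44 z [12. 23.] col [ 92.  54. 101.] n 149
t 35.88 p [439.  -30.7 211.8] q [-0.1   0.16  2.03  0.    0.95 -1.71] w 43.8 F [ 0.4 -0.4  0.9]
R [[-0.04, 0.999, -0.001], [0.999, 0.04, 0.0], [0.0, -0.001, -1.0]]
```

View pics/c6.png

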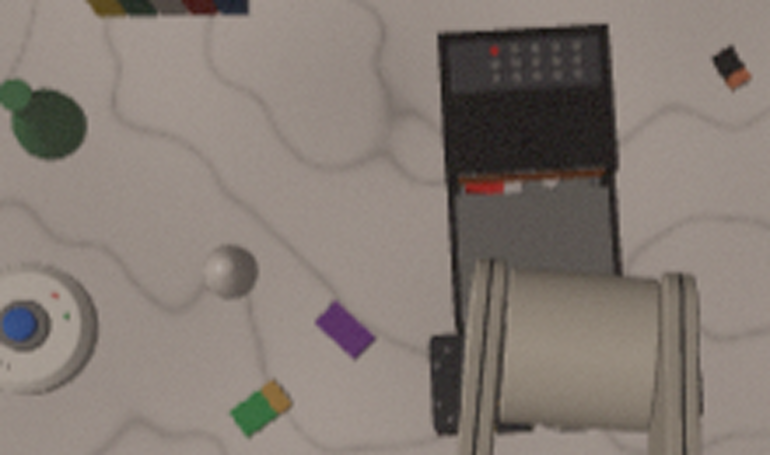

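The deck is empty, the flap is shut and blue's silver end is visible in the tray gap. Last is green at crop (260,408), yaw −56°.

```bash
python3 -m inch '[{"tx":0,"ty":0,"tz":0,"ax":0,"ay":0,"az":10,"jaw":0.8},{"tx":0,"ty":0,"tz":0,"ax":0,"ay":0,"az":10,"jaw":0.8},{"tx":0,"ty":0,"tz":0,"ax":0,"ay":0,"az":10,"jaw":0.8},{"tx":0,"ty":0,"tz":0,"ax":0,"ay":0,"az":10,"jaw":0.8},{"tx":0,"ty":0,"tz":0,"ax":0,"ay":0,"az":10,"jaw":0.8},{"tx":0,"ty":0,"tz":0,"ax":0,"ay":0,"az":8,"jaw":0.8},{"tx":0,"ty":0,"tz":0,"ax":0,"ay":0,"az":0,"jaw":0.8}]' >/dev/null; python3 go.py 440 214 165 34
```

```text
target 440.0 214.0 165.0 34.0 : az 0.4  tx 13.8 ty -20.21 tz 4.67 tilt 0.08
t 36.75 p [438.6 -30.7 211.7] q [-0.1   0.16  2.03  0.    0.95 -0.7 ] w 70.4 F [-0.7 -0.2 -0.5]
R [[0.825, 0.565, -0.001], [0.565, -0.825, 0.0], [-0.001, -0.001, -1.0]]
```

```bash
python3 -m inch '[{"tx":2.7,"ty":-4,"tz":0.9,"ax":0,"ay":0,"az":0,"jaw":0.8},{"tx":2.7,"ty":-4,"tz":0.9,"ax":0,"ay":0,"az":0,"jaw":0.8},{"tx":2.8,"ty":-4,"tz":0.9,"ax":0,"ay":0,"az":0,"jaw":0.8},{"tx":2.8,"ty":-4.1,"tz":0.9,"ax":0,"ay":0,"az":0,"jaw":0.8},{"tx":2.8,"ty":-4.1,"tz":1,"ax":0,"ay":0,"az":0,"jaw":0.8},{"tx":0,"ty":0,"tz":0,"ax":0,"ay":0,"az":0,"jaw":0.8},{"tx":0,"ty":0,"tz":0,"ax":0,"ay":0,"az":0,"jaw":0.8}]'|head -2; python3 look.py wrist w8.png battery4_centre; python3 go.py 440 214 5 34|head -1
```

```text
t: 37.62
ee_pos: [438.2, 213.6, 165.9]
battery4_centre 0.93 [291. 285.] rect c 507 142 wh 48 28 long yaw 46 z [ 4. 19.] col [57. 25. 69.] n 1234
battery4_centre 0.91 [284. 203.] rect c 442 212 wh 49 26 long yaw -55 z [11. 19.] col [30. 78. 39.] n 1295
t 37.73 p [438.5 212.9 166.3] q [ 0.43  0.3   1.97 -0.    0.87 -0.17] w 70.6 F [-0.6 -0.2 -0.5]
R [[0.826, 0.564, -0.0], [0.564, -0.826, -0.0], [-0.0, 0.0, -1.0]]
target 440.0 214.0 5.0 34.0 : az 0.3  tx 0.18 ty -0.01 tz 16.13 tilt 0.03
```

```bash
python3 -m inch '[{"tx":0.27,"ty":0.23,"tz":4,"ax":0,"ay":0,"az":-0.5,"jaw":0.6},{"tx":0,"ty":0,"tz":4,"ax":0,"ay":0,"az":0,"jaw":0.6},{"tx":0,"ty":0,"tz":4,"ax":0,"ay":0,"az":0,"jaw":0.6},{"tx":0,"ty":0,"tz":3,"ax":0,"ay":0,"az":0,"jaw":0.6},{"tx":0,"ty":0,"tz":1.2,"ax":0,"ay":0,"az":0,"jaw":0.6},{"tx":0,"ty":0,"tz":0,"ax":0,"ay":0,"az":0,"jaw":0.6}]'; python3 -m inch '[{"tx":0,"ty":0,"tz":0,"ax":0,"ay":0,"az":0,"jaw":0},{"tx":0,"ty":0,"tz":0,"ax":0,"ay":0,"az":0,"jaw":0},{"tx":0,"ty":0,"tz":0,"ax":0,"ay":0,"az":0,"jaw":0},{"tx":0,"ty":0,"tz":0,"ax":0,"ay":0,"az":0,"jaw":0},{"tx":0,"ty":0,"tz":0,"ax":0,"ay":0,"az":0,"jaw":0},{"tx":0,"ty":0,"tz":0,"ax":0,"ay":0,"az":0,"jaw":0},{"tx":0,"ty":0,"tz":0,"ax":0,"ay":0,"az":0,"jaw":0}]'; python3 -m inch '[{"tx":0,"ty":0,"tz":-5,"ax":0,"ay":0,"az":0,"jaw":0},{"tx":0,"ty":0,"tz":-5,"ax":0,"ay":0,"az":0,"jaw":0},{"tx":0,"ty":0,"tz":-5,"ax":0,"ay":0,"az":0,"jaw":0},{"tx":0,"ty":0,"tz":-6,"ax":0,"ay":0,"az":0,"jaw":0},{"tx":0,"ty":0,"tz":0,"ax":0,"ay":0,"az":-9.6,"jaw":0},{"tx":0,"ty":0,"tz":0,"ax":0,"ay":0,"az":-9.6,"jaw":0},{"tx":0,"ty":0,"tz":0,"ax":0,"ay":0,"az":-9.6,"jaw":0},{"tx":0,"ty":0,"tz":0,"ax":0,"ay":0,"az":-9.6,"jaw":0},{"tx":0,"ty":0,"tz":0,"ax":0,"ay":0,"az":-9.6,"jaw":0},{"tx":0,"ty":0,"tz":0,"ax":0,"ay":0,"az":-9.6,"jaw":0},{"tx":0,"ty":0,"tz":0,"ax":0,"ay":0,"az":0,"jaw":0}]'; python3 go.py 557 0 111 92.25
```

```text
t: 38.48
ee_pos: [442.0, 212.8, 4.3]
orientation: [2.998, 0.938, -0.001]
ft_force: [-0.4, -0.4, 0.3]
width: 52.5
t: 39.35
ee_pos: [442.5, 213.7, 5.1]
orientation: [-2.998, -0.94, -0.002]
ft_force: [-0.7, -0.8, 7.7]
width: 26.5
t: 40.72
ee_pos: [441.8, 213.4, 214.4]
orientation: [-2.176, -2.266, 0.0]
ft_force: [0.2, -0.1, -0.8]
width: 26.0
target 557.0 0.0 111.0 92.25 : az 0.1  tx -21.78 ty 10.68 tz 10.34 tilt 0.01
t 40.73 p [441.8 213.4 214.4] q [ 0.43  0.24  1.93  0.    0.98 -1.19] w 26.0 F [ 0.2 -0.1 -0.8]
R [[-0.041, 0.999, -0.0], [0.999, 0.041, -0.0], [-0.0, -0.0, -1.0]]
```

```bash
python3 -m inch '[{"tx":-5.2,"ty":2.1,"tz":0,"ax":0,"ay":0,"az":0,"jaw":0},{"tx":-5.2,"ty":2.1,"tz":0,"ax":0,"ay":0,"az":0,"jaw":0},{"tx":-5.2,"ty":2.1,"tz":0,"ax":0,"ay":0,"az":0,"jaw":0},{"tx":-5.2,"ty":2.1,"tz":0,"ax":0,"ay":0,"az":0,"jaw":0},{"tx":-5.2,"ty":2.1,"tz":0,"ax":0,"ay":0,"az":0,"jaw":0},{"tx":0,"ty":0,"tz":4,"ax":0,"ay":0,"az":0,"jaw":0},{"tx":0,"ty":0,"tz":4,"ax":0,"ay":0,"az":0,"jaw":0},{"tx":0,"ty":0,"tz":1.3,"ax":0,"ay":0,"az":0,"jaw":0},{"tx":0,"ty":0,"tz":0,"ax":0,"ay":0,"az":0,"jaw":0},{"tx":0,"ty":0,"tz":0,"ax":0,"ay":0,"az":0,"jaw":0}]';python3 go.py 556 -42 111 92.25|head -1
```

```text
t: 41.98
ee_pos: [558.9, -41.7, 122.8]
orientation: [2.173, 2.266, 0.002]
ft_force: [0.6, 0.2, -0.3]
width: 26.0
target 556.0 -42.0 111.0 92.25 : az 0.1  tx -0.02 ty -0.29 tz 1.18 tilt 0.13
```

```bash
python3 -m inch '[{"tx":0,"ty":-0.3,"tz":1.1,"ax":0,"ay":0,"az":0,"jaw":0},{"tx":0,"ty":0,"tz":0,"ax":0,"ay":0,"az":0,"jaw":0},{"tx":0,"ty":0,"tz":0,"ax":0,"ay":0,"az":0,"jaw":0.45},{"tx":0,"ty":0,"tz":0,"ax":0,"ay":0,"az":0,"jaw":0.45},{"tx":0,"ty":0,"tz":0,"ax":0,"ay":0,"az":0,"jaw":0.45},{"tx":0,"ty":0,"tz":0,"ax":0,"ay":0,"az":0,"jaw":0.45},{"tx":0,"ty":0,"tz":0,"ax":0,"ay":0,"az":0,"jaw":0.45}]'; python3 -m inch '[{"tx":0,"ty":0,"tz":-5,"ax":0,"ay":0,"az":0,"jaw":0.45},{"tx":0,"ty":-5.5,"tz":0,"ax":0,"ay":0,"az":0,"jaw":0},{"tx":0,"ty":-1,"tz":0,"ax":0,"ay":0,"az":0,"jaw":0},{"tx":0,"ty":0,"tz":0,"ax":0,"ay":0,"az":0,"jaw":0},{"tx":0,"ty":0,"tz":0,"ax":0,"ay":0,"az":0,"jaw":0},{"tx":0,"ty":0,"tz":4.8,"ax":0,"ay":0,"az":0,"jaw":0},{"tx":0,"ty":0,"tz":0,"ax":0,"ay":0,"az":0,"jaw":0},{"tx":0,"ty":0,"tz":0,"ax":0,"ay":0,"az":0,"jaw":0}]';python3 go.py 599 -40 112 92.25|head -1
```

```text
t: 42.85
ee_pos: [554.8, -42.0, 110.4]
orientation: [-2.174, -2.268, 0.0]
ft_force: [-0.8, 1.1, 0.3]
width: 39.9
t: 43.85
ee_pos: [490.7, -44.8, 112.9]
orientation: [2.174, 2.268, 0.0]
ft_force: [0.6, 0.1, 0.2]
width: 0.7
target 599.0 -40.0 112.0 92.25 : az 0.2  tx 0.05 ty 10.84 tz 0.09 tilt 0.0
```

```bash
python3 -m inch '[{"tx":0,"ty":2,"tz":0,"ax":0,"ay":0,"az":0,"jaw":0},{"tx":0,"ty":2,"tz":0,"ax":0,"ay":0,"az":0,"jaw":0},{"tx":0,"ty":1.5,"tz":0,"ax":0,"ay":0,"az":0,"jaw":0},{"tx":0,"ty":1.5,"tz":0,"ax":0,"ay":0,"az":0,"jaw":0},{"tx":0,"ty":1.5,"tz":0,"ax":0,"ay":0,"az":0,"jaw":0},{"tx":0,"ty":1.3,"tz":0,"ax":0,"ay":0,"az":0,"jaw":0},{"tx":0,"ty":1,"tz":0,"ax":0,"ay":0,"az":0,"jaw":0},{"tx":0,"ty":0,"tz":0,"ax":0,"ay":0,"az":0,"jaw":0},{"tx":0,"ty":0,"tz":0,"ax":0,"ay":0,"az":0,"jaw":0}]'; python3 -m inch '[{"tx":0,"ty":-5,"tz":0,"ax":0,"ay":0,"az":0,"jaw":0},{"tx":0,"ty":-3,"tz":-3,"ax":0,"ay":0,"az":0,"jaw":0},{"tx":0,"ty":-3,"tz":-5,"ax":0,"ay":0,"az":0,"jaw":0},{"tx":0,"ty":-5,"tz":-2,"ax":0,"ay":0,"az":0,"jaw":0},{"tx":0,"ty":0,"tz":0,"ax":0,"ay":0,"az":0,"jaw":0},{"tx":0,"ty":0,"tz":0,"ax":0,"ay":0,"az":0,"jaw":0}]'
python3 look.py top top5.png battery4_centre test_button_top tray_front; python3 -c "
import cv2
b=cv2.imread('pics/top5.png')[150:280,130:350];cv2.imwrite('pics/c7.png',cv2.resize(b,None,fx=3.5,fy=3.5,interpolation=cv2.INTER_CUBIC))"; python3 go.py 512 406 120 92
```

```text
t: 44.98
ee_pos: [597.4, -40.2, 112.2]
orientation: [-2.174, -2.267, 0.001]
ft_force: [0.1, 0.4, -0.9]
width: 0.3
t: 45.72
ee_pos: [438.4, -47.0, 212.6]
orientation: [2.174, 2.267, 0.001]
ft_force: [-0.2, -0.2, -0.1]
width: 0.8
battery4_centre 0.59 [402. 187.] rect c 661 -383 wh 28 27 long yaw -3 z [28. 60.] col [137. 127. 120.] n 179
battery4_centre 0.46 [230. 244.] rect c 504 143 wh 45 25 long yaw 44 z [10. 22.] col [ 91.  54. 101.] n 151
tray_front 0.61 [279. 202.] rect c 482 28 wh 36 23 long yaw -3 z [ 4. 98.] col [79. 73. 69.] n 82
t 45.92 p [438.5 -46.9 211.7] q [-0.13  0.17  2.03  0.    0.95 -1.75] w 0.5 F [ 0.   0.4 -0. ]
R [[-0.042, 0.999, -0.001], [0.999, 0.042, 0.0], [0.0, -0.001, -1.0]]
target 512.0 406.0 120.0 92.0 : az 0.4  tx 45.0 ty 8.93 tz 9.17 tilt 0.06
t 45.92 p [438.5 -46.9 211.7] q [-0.13  0.17  2.03  0.    0.95 -1.75] w 0.5 F [ 0.   0.4 -0. ]
R [[-0.042, 0.999, -0.001], [0.999, 0.042, 0.0], [0.0, -0.001, -1.0]]
```

View pics/c7.png

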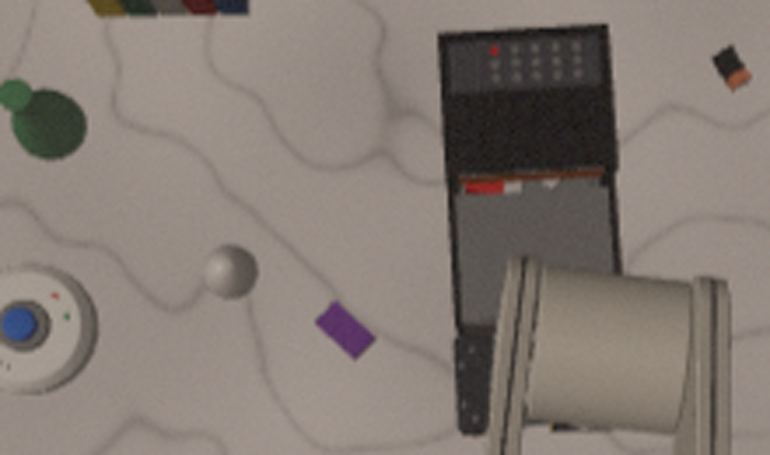

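All four real batteries are gone from the mantel, the deck is empty and the flap line is straight. Now the button.

```bash
python3 -m inch '[{"tx":5,"ty":1,"tz":0,"ax":0,"ay":0,"az":0,"jaw":0},{"tx":5,"ty":1,"tz":0,"ax":0,"ay":0,"az":0,"jaw":0},{"tx":5,"ty":1,"tz":0,"ax":0,"ay":0,"az":0,"jaw":0},{"tx":5,"ty":1,"tz":0,"ax":0,"ay":0,"az":0,"jaw":0},{"tx":5,"ty":1,"tz":0,"ax":0,"ay":0,"az":0,"jaw":0},{"tx":5,"ty":1,"tz":0,"ax":0,"ay":0,"az":0,"jaw":0},{"tx":5,"ty":1,"tz":0,"ax":0,"ay":0,"az":0,"jaw":0},{"tx":5,"ty":1,"tz":0,"ax":0,"ay":0,"az":0,"jaw":0},{"tx":5,"ty":1,"tz":0,"ax":0,"ay":0,"az":0,"jaw":0},{"tx":0,"ty":0,"tz":0,"ax":0,"ay":0,"az":0,"jaw":0},{"tx":0,"ty":0,"tz":0,"ax":0,"ay":0,"az":0,"jaw":0}]'|head -2; python3 look.py wrist w9.png test_button_top; python3 look.py top top6.png tray_front battery4_centre|head -4
python3 - <<'E'
from h import *
im=cv2.imread('pics/w9.png')[:,:,::-1].astype(int)
im2,d=viewer.get_image('wrist');c=viewer.get_calibration('wrist');f=im2.astype(int)
m=(f[:,:,2]>f[:,:,0]*1.6)&(f[:,:,2]>60);P=world(d,c,m);P=P[P[:,2]>35]; print('blue',len(P),cv2.minAreaRect(P[:,:2].astype(np.float32)),np.median(P,0))
im2,d=viewer.get_image('top');c=viewer.get_calibration('top');P=world(d,c);e=np.array([.9992,.0393]);n=np.array([-.0393,.9992]);q=P[:,:2]-[611.5,-15.5];a=q@e;b=q@n
k=(a<-90)&(a>-190)&(abs(b)<50)&(P[:,2]>85)&(P[:,2]<115);print('caddy front min a',np.round(np.percentile(a[k],[1,5,10]),1))
cv2.imwrite('pics/c8.png',cv2.resize(im2[150:265,235:335,::-1],None,fx=5,fy=5,interpolation=cv2.INTER_CUBIC))
E
python3 go.py 512 406 120 92|head -1
```

```text
t: 47.3
ee_pos: [508.5, 406.0, 211.0]
test_button_top 0.95 [284. 201.] rect c 513 406 wh 27 27 long yaw 1 z [53. 57.] col [21. 49. 94.] n 570
t 47.4 p [508.8 405.2 211.8] q [ 0.65  0.47  1.58 -0.    1.09 -0.96] w 0.5 F [ 0.3 -0.2 -0.2]
R [[-0.041, 0.999, -0.001], [0.999, 0.041, -0.001], [-0.001, -0.001, -1.0]]
tray_front 0.71 [292. 243.] rect c 500 -30 wh 59 1 long yaw -88 z [ 6. 93.] col [55. 51. 49.] n 71
battery4_centre 0.69 [229. 244.] rect c 503 144 wh 45 23 long yaw 44 z [13. 23.] col [ 93.  54. 102.] n 117
t 47.55 p [509.1 405.4 212.5] q [ 0.65  0.47  1.58 -0.    1.09 -0.96] w 0.8 F [-0.  -0.5  0.3]
R [[-0.041, 0.999, -0.0], [0.999, 0.041, -0.0], [-0.0, -0.0, -1.0]]
blue 546 ((513.4754638671875, 407.78326416015625), (27.78802490234375, 26.5284366607666), 47.91504669189453) [512.38294535 407.19443854  55.74134397]
caddy front min a [-112.  -111.2 -110.4]
target 512.0 406.0 120.0 92.0 : az 0.4  tx 0.01 ty 0.28 tz 9.27 tilt 0.02
```

View pics/c8.png

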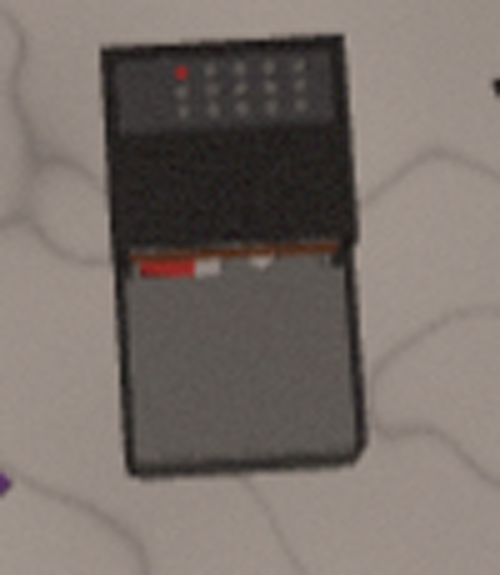

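Tray is home (front at −112 mm), deck empty, flap shut. Press the button.

```bash
python3 -m inch '[{"tx":0.15,"ty":0.4,"tz":5,"ax":0,"ay":0,"az":0,"jaw":0},{"tx":0,"ty":0,"tz":5,"ax":0,"ay":0,"az":0,"jaw":0},{"tx":0,"ty":0,"tz":4,"ax":0,"ay":0,"az":0,"jaw":0},{"tx":0,"ty":0,"tz":1,"ax":0,"ay":0,"az":0,"jaw":0},{"tx":0,"ty":0,"tz":0,"ax":0,"ay":0,"az":0,"jaw":0},{"tx":0,"ty":0,"tz":0,"ax":0,"ay":0,"az":0,"jaw":0}]'; for i in 1; do python3 -m inch '[{"tx":0,"ty":0,"tz":0.4,"ax":0,"ay":0,"az":0,"jaw":0},{"tx":0,"ty":0,"tz":0.3,"ax":0,"ay":0,"az":0,"jaw":0},{"tx":0,"ty":0,"tz":0,"ax":0,"ay":0,"az":0,"jaw":0}]'; done
```

```text
t: 48.4
ee_pos: [514.1, 409.0, 64.4]
orientation: [2.174, 2.267, 0.005]
ft_force: [-0.1, -1.2, 0.4]
width: 0.7
t: 48.78
ee_pos: [513.2, 408.4, 55.7]
orientation: [2.174, 2.268, 0.002]
ft_force: [0.5, 0.2, 1.0]
width: 0.1
```

```bash
for i in 1 2; do python3 -m inch '[{"tx":0,"ty":0,"tz":0.3,"ax":0,"ay":0,"az":0,"jaw":0},{"tx":0,"ty":0,"tz":0,"ax":0,"ay":0,"az":0,"jaw":0},{"tx":0,"ty":0,"tz":0,"ax":0,"ay":0,"az":0,"jaw":0}]' | egrep 'ee_|ft'; done
```

```text
ee_pos: [513.2, 408.4, 52.6]
ft_force: [-0.0, -0.1, 4.1]
ee_pos: [513.2, 408.5, 50.3]
ft_force: [-0.6, -0.3, 10.5]
```

```bash
for i in 1 2; do python3 -m inch '[{"tx":0,"ty":0,"tz":0.1,"ax":0,"ay":0,"az":0,"jaw":0},{"tx":0,"ty":0,"tz":0,"ax":0,"ay":0,"az":0,"jaw":0},{"tx":0,"ty":0,"tz":0,"ax":0,"ay":0,"az":0,"jaw":0}]' | egrep 'ee_|ft'; done
```

```text
ee_pos: [513.2, 408.5, 50.1]
ft_force: [-1.3, -1.3, 16.7]
ee_pos: [513.3, 408.5, 50.0]
ft_force: [-4.0, -4.5, 24.1]
```

It's bottomed at z=50.0 with a firm stop. Release and check.

```bash
python3 -m inch '[{"tx":0,"ty":0,"tz":-1,"ax":0,"ay":0,"az":0,"jaw":0},{"tx":0,"ty":0,"tz":-3,"ax":0,"ay":0,"az":0,"jaw":0},{"tx":0,"ty":0,"tz":-5,"ax":0,"ay":0,"az":0,"jaw":0},{"tx":0,"ty":0,"tz":-6,"ax":0,"ay":0,"az":0,"jaw":0},{"tx":0,"ty":0,"tz":0,"ax":0,"ay":0,"az":0,"jaw":0},{"tx":0,"ty":0,"tz":0,"ax":0,"ay":0,"az":0,"jaw":0},{"tx":0,"ty":0,"tz":0,"ax":0,"ay":0,"az":0,"jaw":0},{"tx":0,"ty":0,"tz":0,"ax":0,"ay":0,"az":0,"jaw":0}]'; python3 look.py wrist w10.png test_button_top egg1_centre; python3 look.py top top7.png egg1_centre dish_centre vase_centre battery1_centre battery2_centre battery3_centre battery4_centre tray_front
```

```text
t: 51.28
ee_pos: [512.2, 407.6, 195.6]
orientation: [-2.174, -2.267, 0.005]
ft_force: [0.6, -0.6, -0.4]
width: 0.5
test_button_top 0.84 [279. 203.] rect c 513 406 wh 27 25 long yaw 2 z [51. 57.] col [21. 49. 93.] n 632
t 51.42 p [512.6 408.  196.5] q [ 0.65  0.5   1.58  0.    1.07 -0.96] w 0.5 F [-0.4 -0.2 -0.1]
R [[-0.042, 0.999, -0.001], [0.999, 0.042, -0.001], [-0.001, -0.001, -1.0]]
egg1_centre 0.59 [401. 186.] rect c 662 -383 wh 27 24 long yaw 34 z [23. 61.] col [138. 128. 121.] n 197
dish_centre 0.97 [412. 226.] rect c 545 -411 wh 107 106 long yaw 13 z [ 3. 29.] col [139. 129. 123.] n 1015
vase_centre 0.75 [144. 182.] rect c 684 393 wh 24 23 long yaw -72 z [ 24. 136.] col [55. 65. 50.] n 405
battery1_centre 0.51 [368. 173.] rect c 718 -288 wh 61 36 long yaw -75 z [ 6. 26.] col [54.5 47.5 43.5] n 265
battery3_centre 0.62 [270. 204.] rect c 620 15 wh 39 8 long yaw -86 z [24. 38.] col [136.  60.  56.] n 41
battery4_centre 0.57 [228. 244.] rect c 504 143 wh 46 25 long yaw 44 z [11. 22.] col [ 93.  54. 102.] n 149
tray_front 0.51 [282. 243.] rect c 500 -16 wh 115 3 long yaw -88 z [ 5. 98.] col [62.5 59.  54. ] n 168
t 51.88 p [512.9 408.2 197.5] q [ 0.65  0.49  1.58 -0.    1.07 -0.96] w 0.4 F [ 0.  -0.9 -0.7]
R [[-0.042, 0.999, 0.0], [0.999, 0.042, 0.0], [0.0, 0.0, -1.0]]
```

View pics/top7.png

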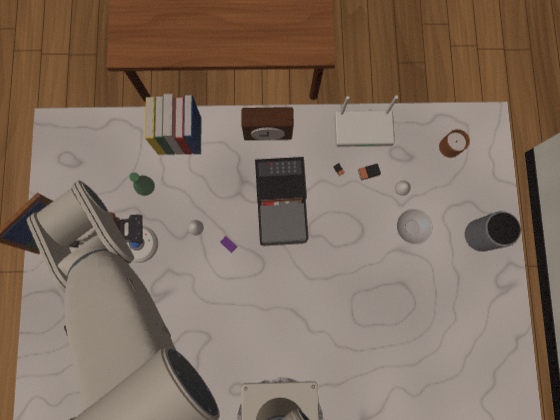

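The final view shows the caddy closed (283,205), eggs (195,228), (402,187), vase (143,184) and dish (414,226) unmoved, and only decoys left on the mantel.

```bash
python3 -c "
from workcell import ctrl; print(ctrl.close_job())"
```

```text
the job is handed in; nothing more can be done
None
```

The battery change is finished and handed in at about 52 s of the 208 s allowed. I pushed the tray home first. The red, middle-sized black, blue and green batteries then went one by one through the flap, and I pressed and released the alarm's test button last.

- **Tray:** it met its stop when pushed. After the last battery its front still measured −112 mm in the caddy's frame, which is home.
- **Batteries:** the deck is empty and the flap hangs shut. Red is visible in the tray through the gap at the flap, and a silver end that I take to be blue's. Black and green are out of sight under the hood, so I infer they are in the tray because they are no longer on the deck or the mantel.
- **Button:** it bottomed at z = 50.0 mm with 24 N, which is full travel. Afterwards it read about 56 mm again, so it is released.
- **Bystanders:** egg1, the vase and the dish measured within about 2 mm of where they started. Egg2 I checked only by eye in the last picture, where it stands in the same place.
- **Left alone:** the big and small black batteries and the purple one were not touched.

**Faults and disagreements:**
- The first close on the red battery lifted before the jaws had shut. I looked again and the second grasp held.
- The depth check of the deck after the black battery flagged points above it, but the picture showed the deck empty, so I took those as depth noise.

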